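# Gather flung pegs with a pull hook into the peg tray

## Robot

A 6-joint arm with a two-finger parallel gripper is mounted at the origin on the work surface. World frame = base frame: x ahead of the robot, y to its left, z up, the work surface at z = 0. Lengths are in m, angles in rad, forces in N, time in s.
With the tool pointing down it reaches from about 0.375 to 0.9 m from the base axis. Payload 3.1 kg.
Tool frame: the origin (TCP) lies between the finger pads; the fingertips stand 19 mm ahead of it and the grasp point (between the pads) is the TCP; z points along the fingers, y is the direction in which the jaws open and shut (so a half turn about z gives the same grasp; the last joint's range is limited). The gripper opens to 87 mm and grips with 3 to 60 N. Pads are 19 mm wide; open, the fingers measure 117 mm over their backs; the gripper's body (75 mm by 190 mm) begins 51 mm behind the grasp point.
Start: joints at [1.054, 0.527, 1.433, -0, 1.181, -0.178], TCP at [0.208, 0.589, 0.242] pointing down, gripper open.
Joint ranges: [-3.08, 3.08], [-0.75, 2.2], [0.22, 2.44], [-1.43, 4.57], [0, 2.65], [-2.85, 2.85]. Speed limits (rad/s): [2.79, 2.79, 3.14, 3.14, 3.14, 3.14].

## Interface

Orientations are given as a unit quaternion [x, y, z, w].
In Python, from rig import robot gives the robot as it stands.
- The arm moves only by the tool apply_moves, never from a script. Its argument "series" is a list of rows, each a list of 7 numbers: the shift along the tool's x, y, z in cm, then the turn, a rotation vector about the tool's x, y, z in degrees, then the opening, from 0 (shut) to 1 (fully open). In form: [[dx, dy, dz, rx, ry, rz, grip], ...]. A call has 1 to 5 rows; each row is the pose to reach, as a shift and turn from the pose commanded when the call began, along the tool's axes at that moment; what a row does not reach only later rows make up. A row lasts 1/12 s, in which the tool goes at most 41.7 mm and 7.16 degrees, less where a joint would pass 70% of its speed; a pose out of reach is approached as far as the arm can. A call with a gripper value outside its range is refused whole. The fingers move at their own pace and stop on an object; "newtons" is the grip in N (left out, the last holds). Time passes only in rows, so rows that repeat a pose let the fingers close. It gives the time, the measured TCP pose, the force and the opening at its end, in the units of the state.
- robot.get_obs(): the state, without advancing time (a new reading comes with each control period).
- robot.camera(name): name is "scene" or "top"; returns the picture (420x560x3 uint8, red, green, blue); there is no depth.
- robot.camera_params(name): a dict with "mtx" (3x3 intrinsics, pixels), "origin" and "rotation" of the camera in the world. Camera axes: x right, y down, z forward; pixel columns grow to the right and rows downward; lengths in m; the calibration is good to about 2 mm. A picture is of the moment at which its call begins. camera_params takes no time and is no camera call.
- robot.hand_in(): hands the job in, once; it reports no verdict.
The state is a dict: "time": time; "q": joint angles; "joint_velocities": joint speeds; "joint_torque": joint torques, N m; "position": TCP position; "tool_rot": TCP orientation; "ft_force": force on the tool from outside, world axes, zero at the start; "moment": the same for the moment, N m; "grip_width": finger opening in m.
Only numpy, scipy, OpenCV 4.12 (cv2) and the standard library are available. Lean on these libraries where they do the work, as an engineer would, in place of code of your own. Each camera call takes 0.05 s, during which the arm holds its last target. There are 200 camera calls.

## Task

The polishing wheel has flung tuning pegs about: with the hooked rod from the mat, draw out those that went under the belt guard, keeping the gripper itself out from under the guard. Lay every peg flat in the peg tray, straight across its short way and side by side without touching, heads all to the same side, and lay the hook back on the near part of the mat, along it beside the file, with its handle at the same end as the file's. Do not shift the file, the glue bottle or the compound bar.

Things in the scene. Friction and masses are not known exactly. Their poses are not given: they have to be found in the camera images.
- polisher: polishing spindle fixed to the bench at the robot's left. Its belt is covered by a fixed box guard of wire mesh, 156 mm wide (own x), 380 long (own y), 200 high, closed on top and sides. Origin: on the bench in the plane of the guard's -y end panel, mid-width. Own y points in under the guard; yaw near 0. Pedestal, mop wheel and motor stand on its +x side, belt and pulleys in the guard
- guard_mouth (a point): top middle of the opening at the foot of the guard's -y end (faces the robot's right), where the end panel stops 80 mm above the bench: opening 144 mm wide between the corner posts, 80 mm high. Inside is bare bench, 152 mm wide, and nothing hangs lower for 180 mm
- hook: the hooked rod, loose, 0.16 kg, on the mat at first. Wooden handle 24 mm wide, 28 high, from own x -90 to +25 mm, then a brass ferrule 16 mm long and a 6 mm steel rod, axis 14 mm above the underside. Origin: underside of the handle, on its centre line. Own x points along the rod to the hook, z up as it lies flat on handle and strip. Centre of mass about 55 mm ahead of the origin
- hook_end (a point): middle of the hook's cross strip, (260, 32, 9) mm in the hook's frame. The strip is steel, 18 mm high, 4 mm thick, on edge, its foot level with the handle's underside, square to the rod: own x 258 to 262 mm, from y -3 to +67 mm (to own +y only), its free end turned back 8 mm towards the handle
- mat: thin cork sheet, 200 mm (own x) by 380 mm (own y), 1 mm, fixed flat on the bench beyond the tray; things on it lie as on bare bench (z = 0). Origin at its centre, yaw about -0.35. The hook starts along its half nearest the robot (own x about -30 mm, y about -86 mm), rod pointing to own +y, handle at the -y end; the file lies beyond it (own x about +70 mm), pointing the same way
- tray: shallow wooden peg tray with a felt floor, fixed on the bench to the robot's right: outside 122 mm (own x) by 302 mm (own y), 18 mm high, walls 6 mm, floor 6 mm thick (inside 110 by 290 mm, 12 mm deep). Origin at the centre of its underside. Pegs lie across it, along own x
- file: bystander: flat file lying on the mat, wooden handle 28 mm thick and 105 mm long, blade 22 mm wide and 200 mm long; origin under the front end of the handle
- glue: bystander: white glue bottle, 60 mm across and 150 mm tall, far to the left, on the robot's side; origin under its base
- compound_bar: bystander: green bar of polishing compound 100 x 45 x 35 mm, to the right of the tray; origin under its centre
- peg1: pale boxwood tuning peg, loose, 18 g, 82 mm long, at first under the guard, 15 to 170 mm in from the opening (None if absent). Origin on the shank's axis, 5.2 mm above what it lies on; own x points to the head. Round shank 10.4 mm thick from x -40 to +18 mm; flat round head
- peg1_head (a point): centre of the head of peg1, at (30, 0, 0) mm in its frame: a flat round head 24 mm across at its thin rim, 10.4 mm thick in the middle, which keeps the peg from rolling
- peg2: pale boxwood tuning peg, loose, 18 g, 82 mm long, at first under the guard, 15 to 170 mm in from the opening (None if absent). Origin on the shank's axis, 5.2 mm above what it lies on; own x points to the head. Round shank 10.4 mm thick from x -40 to +18 mm; flat round head
- peg2_head (a point): centre of the head of peg2, at (30, 0, 0) mm in its frame: a flat round head 24 mm across at its thin rim, 10.4 mm thick in the middle, which keeps the peg from rolling
- peg3: pale boxwood tuning peg, loose, 18 g, 82 mm long, at first on the open bench before the robot (None if absent). Origin on the shank's axis, 5.2 mm above what it lies on; own x points to the head. Round shank 10.4 mm thick from x -40 to +18 mm; flat round head
- peg3_head (a point): centre of the head of peg3, at (30, 0, 0) mm in its frame: a flat round head 24 mm across at its thin rim, 10.4 mm thick in the middle, which keeps the peg from rolling
- peg4: pale boxwood tuning peg, loose, 18 g, 82 mm long, at first on the open bench before the robot (None if absent). Origin on the shank's axis, 5.2 mm above what it lies on; own x points to the head. Round shank 10.4 mm thick from x -40 to +18 mm; flat round head
- peg4_head (a point): centre of the head of peg4, at (30, 0, 0) mm in its frame: a flat round head 24 mm across at its thin rim, 10.4 mm thick in the middle, which keeps the peg from rolling
- peg5: pale boxwood tuning peg, loose, 18 g, 82 mm long, at first on the open bench before the robot (None if absent). Origin on the shank's axis, 5.2 mm above what it lies on; own x points to the head. Round shank 10.4 mm thick from x -40 to +18 mm; flat round head
- peg5_head (a point): centre of the head of peg5, at (30, 0, 0) mm in its frame: a flat round head 24 mm across at its thin rim, 10.4 mm thick in the middle, which keeps the peg from rolling
- peg6: pale boxwood tuning peg, loose, 18 g, 82 mm long, at first on the open bench before the robot (None if absent). Origin on the shank's axis, 5.2 mm above what it lies on; own x points to the head. Round shank 10.4 mm thick from x -40 to +18 mm; flat round head
- peg6_head (a point): centre of the head of peg6, at (30, 0, 0) mm in its frame: a flat round head 24 mm across at its thin rim, 10.4 mm thick in the middle, which keeps the peg from rolling
There are look-alikes about, which are no part of the job. Leave any green or purple look-alike of the peg4 alone.

How it is judged:
By the outcome, as a careful person would: the job done as asked, in the order asked, and still so for the second after the job is handed in, with the robot touching nothing.
Of peg1, peg2 only 1 to 2 are there at a start; the rules pass over those that are not, and their reading is None.
Of peg3, peg4, peg5, peg6 only 3 to 4 are there at a start; the rules pass over those that are not, and their reading is None.
At some moment in a run one of peg1, peg2, peg3, peg4, peg5, peg6 may be knocked a few centimetres aside while the robot is not near it.
Once in a run the grip may slacken for a moment while it holds something.
It also fails if it takes over 210 s, if anything falls off the work surface, if the arm or the gripper's body presses on something with over 40 N, if the wrist force passes 120 N, or if a joint passes its speed limit or range.

## Working session

There is one attempt and no reset: what is moved stays moved. The work goes in short steps, Python scripts to look and compute and a tool call to move; the robot and the scene stay as the last step left them, time stands still between calls to the robot, and variables do not carry over. Pictures are saved under pics/ and viewed, about 12 in all and at most 16, crops included, and the job is handed in when it is done.

Besides the shell and the picture viewer there is one more tool, called after ">>>" in YAML: its name, and indented under it one key for each argument. apply_moves: Moves the arm, as the interface text tells. Its arguments: {"type":"object","properties":{"series":{"type":"array"},"newtons":{"type":"number"}},"required":["series"]}

```bash
ls; mkdir -p pics; python3 - <<'E'
from rig import robot
import cv2,numpy as np
for n in ("scene","top"):
    im=robot.camera(n); cv2.imwrite(f"pics/{n}0.png",im[:,:,::-1])
    p=robot.camera_params(n); print(n,np.round(p["mtx"],1).tolist(),np.round(p["origin"],3),np.round(p["rotation"],3).tolist())
o=robot.get_obs(); print(o)
E
```

```text
pics
scene [[542.0, 0.0, 277.6], [0.0, 542.0, 201.6], [0.0, 0.0, 1.0]] [ 1.392 -0.522  1.522] [0.815, 0.497, -0.155, -0.254]
top [[533.2, 0.0, 270.1], [0.0, 533.2, 202.2], [0.0, 0.0, 1.0]] [ 0.393 -0.046  1.485] [0.715, -0.699, 0.019, -0.025]
{'time': 0.1, 'q': array([ 1.05352181e+00,  5.28360692e-01,  1.43378663e+00, -1.92600509e-05,
        1.18138679e+00, -1.78495807e-01]), 'joint_velocities': array([ 0.00206982, -0.00051001, -0.00511559, -0.00073428,  0.00098811,
        0.00183257]), 'joint_torque': array([ 4.78058464e-04, -4.40987098e+01, -1.77151716e+01,  6.35814015e-02,
        5.33523923e-02, -4.54288306e-05]), 'position': array([0.20736957, 0.58893154, 0.24067317]), 'tool_rot': array([ 1.68576782e-01,  9.85688047e-01, -9.15617552e-04, -3.22560811e-04]), 'ft_force': array([ 0.35590727,  0.68633173, -0.7768706 ]), 'moment': array([-0.01840636,  0.00133987, -0.01785313]), 'grip_width': 0.08682058410945138}
```

View pics/scene0.png

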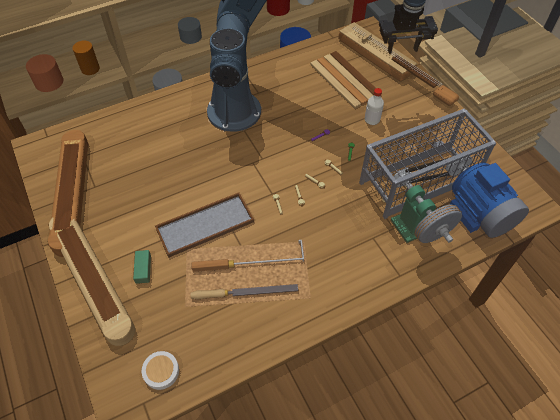

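View pics/top0.png

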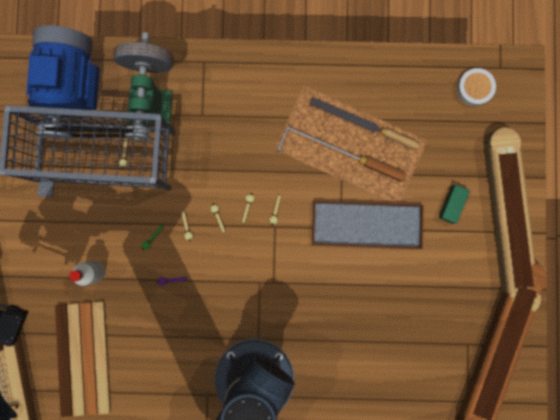

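```bash
cat > h.py <<'E'
from rig import robot
import cv2,numpy as np
from scipy.spatial.transform import Rotation as R
def cam(n):
    p=robot.camera_params(n); return p["mtx"],np.array(p["origin"]),R.from_quat(p["rotation"]).as_matrix()
def px2w(n,uv,z):
    K,o,r=cam(n); uv=np.atleast_2d(np.asarray(uv,float))
    d=np.c_[uv,np.ones(len(uv))]@np.linalg.inv(K).T@r.T
    return o+d*((z-o[2])/d[:,2])[:,None]
def w2px(n,P):
    K,o,r=cam(n); c=(np.atleast_2d(P)-o)@r@K.T; return c[:,:2]/c[:,2:]
def blobs(im,lo,hi,amin=10,amax=1e9):
    m=cv2.inRange(cv2.cvtColor(im,cv2.COLOR_RGB2HSV),lo,hi)
    n,l,s,c=cv2.connectedComponentsWithStats(m,connectivity=8)
    return [(c[i],s[i,4],np.argwhere(l==i)[:,::-1].astype(float)) for i in range(1,n) if amin<=s[i,4]<=amax]
def shot(n,name,box=None,k=1):
    im=robot.camera(n); j=im
    if box: x0,y0,x1,y1=box; j=im[y0:y1,x0:x1]
    cv2.imwrite(f"pics/{name}.png",cv2.resize(j,None,fx=k,fy=k,interpolation=cv2.INTER_CUBIC)[:,:,::-1]); return im
PLO,PHI=(18,40,165),(34,150,255)
def pegs(n,im,z=.005,amin=30,amax=250):
    # shank-to-head line: PCA, the head end is the wider one
    out=[]
    for c,a,p in blobs(im,PLO,PHI,amin,amax):
        w=px2w(n,p,z)[:,:2]; m=w.mean(0); d=np.linalg.svd(w-m,full_matrices=0)[2][0]
        t=(w-m)@d; q=(w-m)@np.array([-d[1],d[0]]); L=np.ptp(t); mid=(t.max()+t.min())/2
        if L<.05 or L>.1: continue
        hi,lo=t>mid+.25*L,t<mid-.25*L
        if q[lo].std()>q[hi].std(): d=-d; t=-t; mid=-mid
        line=m+d*(mid)            # middle of 82 mm: own x = +1
        out.append(dict(px=c.round(),a=a,L=L,o=line-d*.001,yaw=np.degrees(np.arctan2(d[1],d[0]))))
    return out
E
python3 - <<'E'
from h import *
im=shot("top","t1",(0,90,290,260),2.7)
for n in("top","scene"):
    if n=="scene": im=shot("scene","s1",(320,90,520,250),4)
    for g in pegs(n,im): print(n,{k:np.round(v,3) for k,v in g.items()})
im=robot.camera("top")
for nm,lo,hi,z in(("green",(45,80,40),(85,255,255),.02),("tray",(95,30,70),(125,120,200),.006)):
    for c,a,p in blobs(im,lo,hi,80): 
        r=cv2.minAreaRect(px2w("top",p,z)[:,:2].astype(np.float32)); print(nm,c.round(),a,np.round(r[0],4),np.round(r[1],4),round(r[2],1))
E
```

```text
top {'px': array([503., 214.]), 'a': np.int32(74), 'L': np.float64(0.078), 'o': array([ 0.467, -0.678]), 'yaw': np.float64(-172.82)}
scene {'px': array([423.,  46.]), 'a': np.int32(38), 'L': np.float64(0.077), 'o': array([0.036, 0.874]), 'yaw': np.float64(163.803)}
scene {'px': array([279., 206.]), 'a': np.int32(31), 'L': np.float64(0.052), 'o': array([ 0.477, -0.047]), 'yaw': np.float64(168.084)}
green [141.  93.] 614 [0.7812 0.3327] [0.0655 0.1007] 87.9
green [166. 105.] 244 [0.7441 0.2656] [0.0878 0.028 ] 2.0
green [454. 204.] 583 [ 0.4905 -0.5399] [0.0449 0.1004] 67.6
tray [55. 38.] 371 [0.9384 0.5804] [0.1348 0.0617] 90.0
tray [ 63. 111.] 558 [0.7241 0.5514] [0.3143 0.0303] 88.0
tray [143. 117.] 178 [0.7133 0.3366] [0.1115 0.0319] 86.0
tray [101. 178.] 105 [0.5416 0.4434] [0.1295 0.0114] 87.2
tray [285. 366.] 116 [ 0.0354 -0.0852] [0.0527 0.0202] 30.3
tray [268. 389.] 230 [-0.0197 -0.0435] [0.0763 0.0501] 57.5
tray [249. 404.] 153 [-0.0738  0.0135] [0.0638 0.1465] 1.5
```

View pics/t1.png

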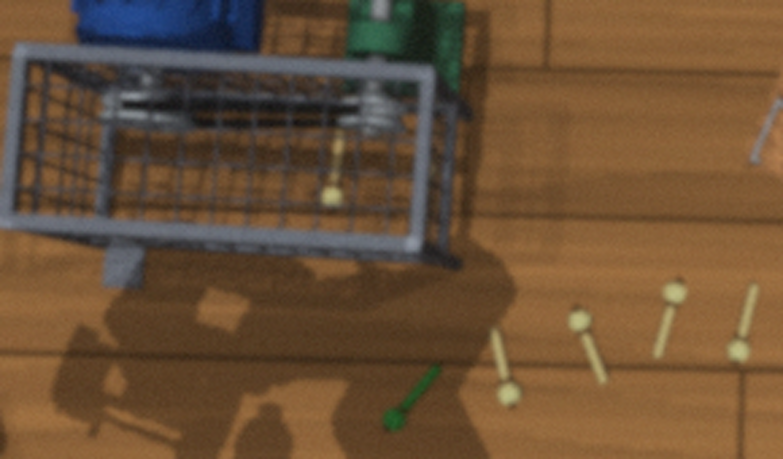

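View pics/s1.png

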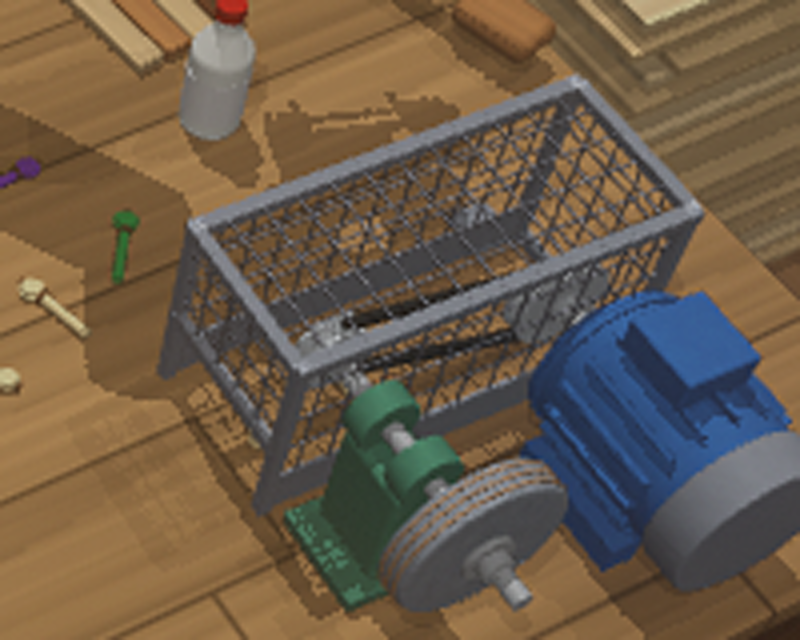

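```bash
python3 - <<'E'
from h import *
im=robot.camera("top"); h=cv2.cvtColor(im,cv2.COLOR_RGB2HSV)
for u,v in((188,237),(184,220),(214,209),(221,225),(249,199),(246,212),(274,219),(278,205),(123,162),(125,148),(200,240),(230,215),(360,225),(340,215),(400,240),(385,165),(335,150),(400,173),(300,145),(290,120)): print(u,v,h[v,u],end=" ; ")
print()
import h as H
for s,v in ((40,120),(40,135)):
    m=[ (c.round(),a) for c,a,p in blobs(im,(20,s,v),(34,165,255),25,400)]; print(s,v,m)
E
```

```text
188 237 [ 29  75 183] ; 184 220 [ 24  96 173] ; 214 209 [ 29  76 184] ; 221 225 [ 23 103 174] ; 249 199 [ 29  76 187] ; 246 212 [ 24  94 176] ; 274 219 [ 28  80 188] ; 278 205 [ 20 112 159] ; 123 162 [ 27  87 181] ; 125 148 [ 20 102 103] ; 200 240 [ 15 147 144] ; 230 215 [ 15 152 138] ; 360 225 [109  30 135] ; 340 215 [105  23 134] ; 400 240 [111  27 124] ; 385 165 [ 13 161 114] ; 335 150 [ 14 108 142] ; 400 173 [ 13 165 130] ; 300 145 [ 14 143 150] ; 290 120 [ 13 137 162] ; 
40 120 [(array([502., 142.]), np.int32(71)), (array([506., 150.]), np.int32(109)), (array([122., 162.]), np.int32(46)), (array([247., 206.]), np.int32(118)), (array([275., 212.]), np.int32(119)), (array([217., 216.]), np.int32(122)), (array([186., 228.]), np.int32(120)), (array([ 12., 375.]), np.int32(199)), (array([102., 395.]), np.int32(226)), (array([ 78., 400.]), np.int32(192))]
40 135 [(array([502., 142.]), np.int32(71)), (array([506., 149.]), np.int32(107)), (array([122., 162.]), np.int32(34)), (array([247., 206.]), np.int32(115)), (array([277., 205.]), np.int32(59)), (array([214., 208.]), np.int32(51)), (array([185., 221.]), np.int32(55)), (array([220., 222.]), np.int32(66)), (array([273., 219.]), np.int32(55)), (array([188., 236.]), np.int32(54)), (array([ 12., 375.]), np.int32(199)), (array([102., 395.]), np.int32(224)), (array([ 78., 400.]), np.int32(192))]
```

```bash
sed -i 's/^PLO,PHI=.*/PLO,PHI=(20,40,120),(34,165,255)/' h.py; python3 - <<'E'
from h import *
im=robot.camera("top")
for g in pegs("top",im): print({k:np.round(v,3) for k,v in g.items()})
h=cv2.cvtColor(im,cv2.COLOR_RGB2HSV)
for nm,lo,hi,z,amin in(("felt",(95,12,90),(125,60,180),.006,1000),("mat",(10,90,120),(17,175,190),.001,1500),("steel",(0,0,100),(179,60,255),.014,30),("dark",(0,0,20),(179,110,75),.005,50)):
    for c,a,p in blobs(im,lo,hi,amin):
        if not(280<c[0]<430 and 80<c[1]<255): continue
        r=cv2.minAreaRect(px2w("top",p,z)[:,:2].astype(np.float32)); print(nm,c.round(),a,np.round(r[0],4),np.round(r[1],4),round(r[2],1))
        if nm=="steel":
            print(p[p[:,0].argmin()],p[p[:,0].argmax()],p[p[:,1].argmax()],p[p[:,1].argmin()])
cv2.imwrite("pics/t2.png",cv2.resize(im[80:260,270:435],None,fx=4,fy=3.3*1,interpolation=cv2.INTER_CUBIC)[:,:,::-1] if 0 else cv2.resize(im[80:230,270:435],None,fx=4,fy=4,interpolation=cv2.INTER_CUBIC)[:,:,::-1])
E
```

```text
{'px': array([502., 142.]), 'a': np.int32(71), 'L': np.float64(0.073), 'o': array([ 0.668, -0.681]), 'yaw': np.float64(96.84)}
{'px': array([247., 206.]), 'a': np.int32(120), 'L': np.float64(0.08), 'o': array([0.465, 0.032]), 'yaw': np.float64(-14.041)}
{'px': array([275., 212.]), 'a': np.int32(122), 'L': np.float64(0.078), 'o': array([ 0.466, -0.049]), 'yaw': np.float64(167.543)}
{'px': array([217., 216.]), 'a': np.int32(121), 'L': np.float64(0.079), 'o': array([0.437, 0.11 ]), 'yaw': np.float64(23.006)}
{'px': array([186., 228.]), 'a': np.int32(117), 'L': np.float64(0.076), 'o': array([0.414, 0.199]), 'yaw': np.float64(-164.855)}
{'px': array([ 78., 399.]), 'a': np.int32(198), 'L': np.float64(0.089), 'o': array([-0.06 ,  0.479]), 'yaw': np.float64(-172.34)}
felt [368. 224.] 3849 [ 0.4296 -0.3035] [0.2861 0.1056] 89.1
mat [384. 135.] 60755 [ 0.4992 -0.2989] [1.0736 1.1721] 89.4
steel [317. 142.] 218 [ 0.6536 -0.1679] [0.2268 0.0655] 84.1
[278. 148.] [359. 157.] [358. 159.] [288. 127.]
steel [367. 224.] 3876 [ 0.4305 -0.2997] [0.2858 0.1039] 89.1
[314. 233.] [418. 208.] [407. 244.] [317. 204.]
dark [343. 114.] 304 [ 0.7346 -0.2371] [0.2021 0.0153] 67.7
dark [420. 229.] 53 [ 0.4279 -0.4482] [0.0078 0.1111] 87.5
```

View pics/t2.png

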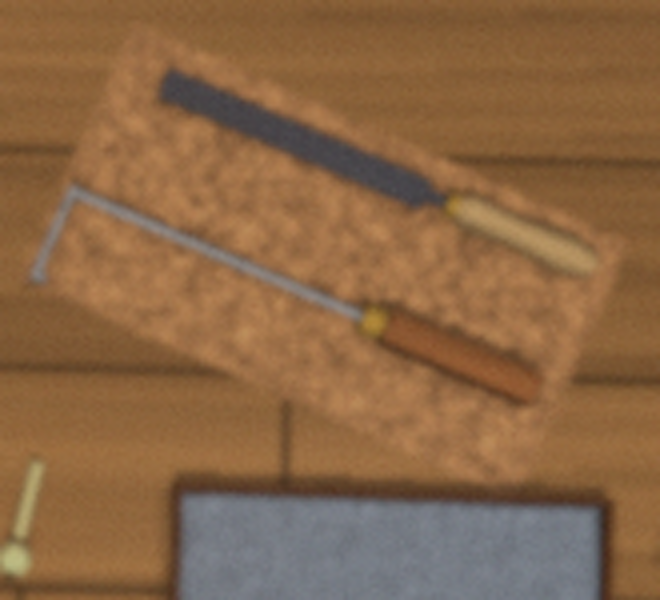

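```bash
cat >> h.py <<'E'
def psi(o): y=R.from_quat(o["tool_rot"]).as_matrix()[:,1]; return np.degrees(np.arctan2(y[1],y[0]))
def go(x,y,z,ps,n=None,start=None):
    """print shifts (cm, tool axes) and turn for the way from now to (x,y,z,ps), cut in n equal calls"""
    o=robot.get_obs(); p0,a0=(o["position"],psi(o)) if start is None else start
    D=np.array([x,y,z])-p0; da=(ps-a0+180)%360-180
    n=n or int(np.ceil(max(np.linalg.norm(D)/.205,abs(da)/35.5,.01)))
    for i in range(n):
        a=np.radians(a0+da*i/n); ex=np.array([-np.sin(a),np.cos(a)]); ey=np.array([np.cos(a),np.sin(a)]); d=D/n
        print(f"  [{100*d[:2]@ex:.2f}, {100*d[:2]@ey:.2f}, {-100*d[2]:.2f}, 0,0, {-da/n:.2f}]")
    return np.array([x,y,z]),ps
E
python3 - <<'E'
from h import *
im=robot.camera("top")
b=[p for c,a,p in blobs(im,(0,0,100),(179,60,255),30) if 310<c[0]<325 and 135<c[1]<150][0]
w=px2w("top",b,.014)[:,:2]; vx=cv2.fitLine(w.astype(np.float32),cv2.DIST_HUBER,0,.001,.001).ravel(); print("rod",vx,np.degrees(np.arctan2(vx[1],vx[0])))
# rod only: right of col 292
w=w[b[:,0]>292]; v=cv2.fitLine(w.astype(np.float32),cv2.DIST_HUBER,0,.001,.001).ravel(); d=v[:2]*np.sign(v[1]); print("rod",v,np.degrees(np.arctan2(d[1],d[0])))
for nm,uv,z in(("corner",(288.75,127.5),.016),("stripend",(279.3,149.5),.018),("ferr/handle",(366.5,160.5),.02),("handleend",(405,177),.02)):
    P=px2w("top",uv,z)[0]; print(nm,P.round(4),"along",(P[:2]-v[2:])@d,"off",(P[:2]-v[2:])@np.array([-d[1],d[0]]))
print("proj base: rodpoint",v[2:])
for nm,uv,z in(("post",(170,188),0),("topR",(166,182),.2),("topR2",(160,113),.2),("topL",(0,172),.2),("topL2",(6,107),.2),("peg head",(123,162.5),.005),("peg tail",(125.5,138.5),.005),("gluebase",(88,275),0),("topoutlineL",(171,130),0)):
    print(nm,px2w("top",uv,z)[0].round(3))
for nm,uv in(("scene postL",(320+170/4,90+375/4)),("scene postR",(320+265/4,90+510/4)),):print(nm,px2w("scene",uv,0)[0].round(3))
m=cv2.inRange(cv2.cvtColor(im,cv2.COLOR_RGB2HSV),(95,12,90),(125,60,180)); m[:195]=0;m[255:]=0;m[:,:305]=0;m[:,430:]=0
w=px2w("top",np.argwhere(m)[:,::-1],.008)[:,:2].astype(np.float32); r=cv2.minAreaRect(w);print("felt",r, w.mean(0))
s=go(.208,.589,.3,70.6)
s=go(.45,.1,.3,0,start=s); 
E
```

```text
rod [ 0.37174314  0.9283356   0.6421917  -0.20355809] 68.176834
rod [ 0.38259852  0.92391473  0.64927393 -0.18706527] 67.505264
corner [ 0.6933 -0.0806  0.016 ] along 0.1152323523020726 off 6.606988413401793e-05
stripend [ 0.6307 -0.0556  0.018 ] along 0.11430499242554423 off 0.06747927854436464
ferr/handle [ 0.6051 -0.2971  0.02  ] along -0.11861448636847649 off -0.0012703978210425668
handleend [ 0.5617 -0.4036  0.02  ] along -0.2336274130909209 off -0.001910917427944872
proj base: rodpoint [ 0.64927393 -0.18706527]
post [0.518 0.248 0.   ]
topR [0.516 0.218 0.2  ]
topR2 [0.685 0.239 0.2  ]
topL [0.531 0.623 0.2  ]
topL2 [0.691 0.617 0.2  ]
peg head [0.586 0.381 0.005]
peg tail [0.654 0.377 0.005]
gluebase [0.271 0.467 0.   ]
topoutlineL [0.682 0.251 0.   ]
scene postL [0.524 0.258 0.   ]
scene postR [0.68  0.253 0.   ]
felt ((0.42940592765808105, -0.3029990494251251), (0.2862527072429657, 0.10478642582893372), 89.30182647705078) [ 0.42956898 -0.30410123]
  [-0.04, -0.03, -5.86, 0,0, -0.01]
  [-13.02, -12.70, -0.00, 0,0, 23.53]
  [-17.01, -6.44, -0.00, 0,0, 23.53]
  [-18.17, 0.89, -0.00, 0,0, 23.53]
```

```bash
python3 - <<'E'
from h import *
s=go(.59,-.33,.3,-22.5,start=(np.array([.45,.1,.3]),0))
E
```

```text
[-14.33, 4.67, -0.00, 0,0, 7.50]
  [-13.60, 6.50, -0.00, 0,0, 7.50]
  [-12.64, 8.22, -0.00, 0,0, 7.50]
```

>>> apply_moves:
  series:
    - [0,0,-2,0,0,0,1]
    - [0,0,-4,0,0,0,1]
    - [0,0,-6,0,0,0,1]

```text
time: 0.65
position: [0.2075, 0.5892, 0.3018]
tool_rot: [0.169, 0.986, -0.001, -0.0]
ft_force: [0.7, -0.6, 0.7]
grip_width: 0.0872
```

>>> apply_moves:
  series:
    - [-2.6,-2.5,0,0,0,4.7,1]
    - [-5.2,-5.1,0,0,0,9.4,1]
    - [-7.8,-7.6,0,0,0,14.1,1]
    - [-10.4,-10.2,0,0,0,18.8,1]
    - [-13,-12.7,0,0,0,23.5,1]

```text
time: 1.07
position: [0.2883, 0.4249, 0.3017]
tool_rot: [0.367, 0.93, 0.0, 0.0]
ft_force: [0.6, -0.2, -0.3]
grip_width: 0.0869
```

>>> apply_moves:
  series:
    - [-3.4,-1.3,0,0,0,4.7,1]
    - [-6.8,-2.6,0,0,0,9.4,1]
    - [-10.2,-3.9,0,0,0,14.1,1]
    - [-13.6,-5.2,0,0,0,18.8,1]
    - [-17,-6.4,0,0,0,23.5,1]

```text
time: 1.48
position: [0.3693, 0.2622, 0.3018]
tool_rot: [0.549, 0.836, 0.0, 0.0]
ft_force: [0.8, 0.3, 0.2]
grip_width: 0.0872
```

>>> apply_moves:
  series:
    - [-3.6,0.2,0,0,0,4.7,1]
    - [-7.2,0.4,0,0,0,9.4,1]
    - [-10.8,0.6,0,0,0,14.1,1]
    - [-14.4,0.8,0,0,0,18.8,1]
    - [-18,0.9,0,0,0,23.5,1]

```text
time: 1.9
position: [0.4499, 0.1008, 0.3019]
tool_rot: [0.708, 0.706, 0.0, 0.0]
ft_force: [-0.2, 1.2, -0.5]
grip_width: 0.0874
```

Motion is accurate. On to the hook.

>>> apply_moves:
  series:
    - [-3.6,1.2,0,0,0,1.9,1]
    - [-7.2,2.4,0,0,0,3.8,1]
    - [-10.8,3.6,0,0,0,5.7,1]
    - [-14.4,4.7,0,0,0,7.5,1]

```text
time: 2.23
position: [0.4969, -0.0434, 0.3018]
tool_rot: [0.752, 0.659, 0.0, 0.0]
ft_force: [0.4, 0.6, -0.3]
grip_width: 0.0872
```

>>> apply_moves:
  series:
    - [-3.4,1.6,0,0,0,1.9,1]
    - [-6.8,3.2,0,0,0,3.8,1]
    - [-10.2,4.8,0,0,0,5.7,1]
    - [-13.6,6.5,0,0,0,7.5,1]

```text
time: 2.57
position: [0.5435, -0.1865, 0.3016]
tool_rot: [0.794, 0.609, 0.0, -0.0]
ft_force: [-0.1, 0.2, 0.7]
grip_width: 0.087
```

>>> apply_moves:
  series:
    - [-3.2,2,0,0,0,1.9,1]
    - [-6.4,4.1,0,0,0,3.8,1]
    - [-9.6,6.1,0,0,0,5.7,1]
    - [-12.6,8.2,0,0,0,7.5,1]
    - [-12.6,8.2,0,0,0,7.5,1]

```text
time: 2.98
position: [0.5917, -0.3352, 0.3007]
tool_rot: [0.833, 0.554, -0.0, 0.003]
ft_force: [0.9, 0.4, -0.1]
grip_width: 0.0869
```

>>> apply_moves:
  series:
    - [0,0,4,0,0,0,1]
    - [0,0,8,0,0,0,1]
    - [0,0,12,0,0,0,1]
    - [0,0,16,0,0,0,1]
    - [0,0,20,0,0,0,1]

```text
time: 3.4
position: [0.5901, -0.3271, 0.1002]
tool_rot: [0.831, 0.556, 0.0, 0.0]
ft_force: [0.6, 0.2, 0.2]
grip_width: 0.0869
```

```bash
python3 - <<'E'
from h import *
shot("scene","s2",(170,170,330,310),5)
shot("top","tt"); go(.59,-.33,.021,-22.5); go(.5905,-.331,.021,-22.5)
E
```

```text
[-0.42, 0.70, 7.23, 0,0, 0.10]
  [-0.50, 0.78, 7.23, 0,0, 0.10]
```

View pics/s2.png

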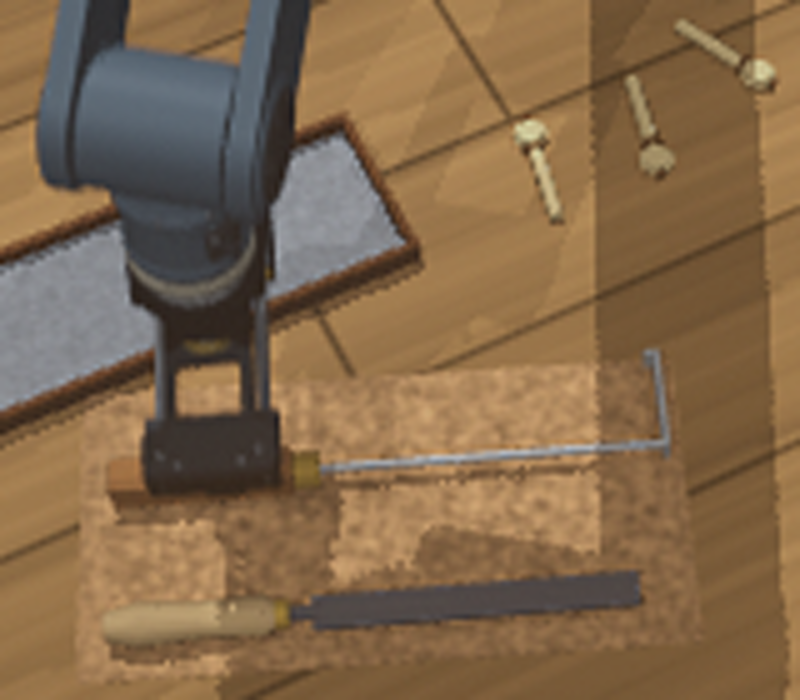

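```bash
python3 - <<'E'
from h import *
o=robot.get_obs(); print(o["position"],psi(o),o["q"]); robot.camera("top"); o=robot.get_obs(); print(o["position"],psi(o))
E
```

```text
[ 0.58518445 -0.32341922  0.09329156] -22.39574082361884 [-6.71652779e-01  7.67697084e-01  1.41173774e+00 -9.14660118e-05
  9.80109946e-01 -2.80679417e-01]
[ 0.58775827 -0.32529935  0.09775429] -22.397982651168967
```

>>> apply_moves:
  series:
    - [-0.3,0.1,2,0,0,0,1]
    - [-0.3,0.1,4,0,0,0,1]
    - [-0.3,0.1,6,0,0,0,1]
    - [-0.3,0.1,7.2,0,0,0,1]
    - [-0.3,0.1,7.9,0,0,0,1]

```text
time: 3.97
position: [0.5911, -0.3313, 0.0242]
tool_rot: [0.831, 0.556, 0.0, 0.001]
ft_force: [0.3, -0.6, 0.7]
grip_width: 0.087
```

>>> apply_moves:
  series:
    - [0,0,0,0,0,0,1]
    - [0,0,0,0,0,0,1]
    - [0,0,0,0,0,0,1]

```text
time: 4.22
position: [0.5911, -0.3315, 0.0245]
tool_rot: [0.831, 0.556, 0.0, 0.002]
ft_force: [1.2, 0.4, 0.1]
grip_width: 0.0871
```

```bash
python3 - <<'E'
from h import *
o=robot.get_obs(); print(o["position"],psi(o),o["ft_force"])
E
```

```text
[ 0.59114578 -0.33145994  0.02446603] -22.403901567353696 [1.20667121 0.44833946 0.06849695]
```

>>> apply_moves:
  series:
    - [0,0,0.3,0,0,0,1]
    - [0,0,0.3,0,0,0,1]

```text
time: 4.38
position: [0.5904, -0.331, 0.0202]
tool_rot: [0.831, 0.556, 0.0, 0.001]
ft_force: [-0.5, 0.6, -0.3]
grip_width: 0.0869
```

>>> apply_moves:
  series:
    - [0,0,0,0,0,0,0.2]
    - [0,0,0,0,0,0,0.1]
    - [0,0,0,0,0,0,0.1]
    - [0,0,0,0,0,0,0.1]
    - [0,0,0,0,0,0,0.1]
  newtons: 45

```text
time: 4.8
position: [0.59, -0.3307, 0.0195]
tool_rot: [0.831, 0.556, -0.0, -0.0]
ft_force: [0.4, -0.1, -0.2]
grip_width: 0.0617
```

>>> apply_moves:
  series:
    - [0,0,-0.5,0,0,0,0.1]
    - [0,0,-1,0,0,0,0.1]
    - [0,0,-2,0,0,0,0.1]
    - [0,0,-3,0,0,0,0.1]
    - [0,0,-3,0,0,0,0.1]

```text
time: 5.22
position: [0.5916, -0.3319, 0.0527]
tool_rot: [0.831, 0.556, 0.001, 0.003]
ft_force: [0.1, -0.4, -0.3]
grip_width: 0.0282
```

```bash
python3 - <<'E'
from h import *
o=robot.get_obs(); print(o["position"],psi(o),o["ft_force"],o["moment"])
im=robot.camera("top")
b=[p for c,a,p in blobs(im,(0,0,90),(179,60,255),30) if c[0]<360 and c[0]>280 and 110<c[1]<165]
for p in b: print(len(p),p[p[:,0].argmin()],p[p[:,0].argmax()],p[p[:,1].argmin()])
# target: hook yaw 90 -> psi 0; rod at x=.655
print("leg1");s=go(.62,-.14,.052,0); print("leg2"); go(.648,-.03,.052,0,start=s)
E
```

```text
[ 0.59162429 -0.33189005  0.05269668] -22.408310193937737 [ 0.08603552 -0.43736024 -0.26315518] [-0.1360593  -0.00660237 -0.04595892]
231 [278. 147.] [359. 157.] [288. 127.]
leg1
  [18.81, -4.65, -0.02, 0,0, -22.41]
leg2
  [11.00, 2.80, -0.00, 0,0, 0.00]
```

>>> apply_moves:
  series:
    - [0,0,0,0,0,0,0.6]
    - [0,0,0,0,0,0,0.6]
    - [0,0,0,0,0,0,0.6]
    - [0,0,0,0,0,0,0.6]
    - [0,0,0,0,0,0,0.6]

```text
time: 5.68
position: [0.5898, -0.3305, 0.0491]
tool_rot: [0.831, 0.556, -0.0, -0.0]
ft_force: [-0.6, -0.7, 0.1]
grip_width: 0.0484
```

>>> apply_moves:
  series:
    - [0,0,1,0,0,0,0.6]
    - [0,0,2,0,0,0,0.6]
    - [0,0,3.1,0,0,0,0.6]
    - [0,0,3.1,0,0,0,0.6]
    - [0,0,3.1,0,0,0,0.6]

```text
time: 6.1
position: [0.5902, -0.3308, 0.0195]
tool_rot: [0.831, 0.556, -0.0, 0.0]
ft_force: [-1.7, 2.4, 11.1]
grip_width: 0.052
```

>>> apply_moves:
  series:
    - [0,0,0,0,0,0,0.1]
    - [0,0,0,0,0,0,0.1]
    - [0,0,0,0,0,0,0.1]
    - [0,0,0,0,0,0,0.1]
    - [0,0,0,0,0,0,0.1]

```text
time: 6.52
position: [0.5903, -0.3311, 0.0194]
tool_rot: [0.831, 0.556, 0.0, 0.0]
ft_force: [-2.2, 1.3, 11.2]
grip_width: 0.0265
```

>>> apply_moves:
  series:
    - [0,0,0,0,0,0,0.1]
    - [0,0,0,0,0,0,0.1]
    - [0,0,0,0,0,0,0.1]
    - [0,0,0,0,0,0,0.1]
    - [0,0,0,0,0,0,0.1]

```text
time: 6.93
position: [0.5903, -0.331, 0.0194]
tool_rot: [0.831, 0.556, -0.0, 0.0]
ft_force: [-2.1, 0.4, 10.8]
grip_width: 0.0237
```

>>> apply_moves:
  series:
    - [0,0,-0.5,0,0,0,0.1]
    - [0,0,-1,0,0,0,0.1]
    - [0,0,-2,0,0,0,0.1]
    - [0,0,-3,0,0,0,0.1]
    - [0,0,-3,0,0,0,0.1]

```text
time: 7.35
position: [0.5912, -0.3316, 0.0506]
tool_rot: [0.831, 0.556, 0.001, 0.002]
ft_force: [0.8, -0.1, -0.7]
grip_width: 0.0236
```

```bash
python3 - <<'E'
from h import *
o=robot.get_obs(); print(o["position"],psi(o),o["ft_force"],o["moment"])
im=robot.camera("top")
b=[p for c,a,p in blobs(im,(0,0,90),(179,60,255),30) if c[0]<360 and c[0]>280 and 110<c[1]<165]
for p in b: print(len(p),p[p[:,0].argmin()],p[p[:,0].argmax()],p[p[:,1].argmin()])
print("leg1");s=go(.62,-.14,.052,0); print("leg2"); go(.648,-.03,.052,0,start=s)
print("corner px if raised 30mm:",w2px("top",[[.6933,-.0806,.046]]))
E
```

```text
[ 0.59122033 -0.33156842  0.05064493] -22.40558909917673 [ 0.77388133 -0.07087646 -0.73608211] [-0.19763163  0.04650466  0.00537785]
205 [279. 144.] [361. 155.] [289. 124.]
leg1
  [18.80, -4.61, -0.20, 0,0, -22.41]
leg2
  [11.00, 2.80, -0.00, 0,0, 0.00]
corner px if raised 30mm: [[289.06630892 125.27955427]]
```

>>> apply_moves:
  series:
    - [3.8,-0.9,0,0,0,-4.5,0.1]
    - [7.6,-1.8,0,0,0,-9,0.1]
    - [11.4,-2.7,0,0,0,-13.5,0.1]
    - [15.2,-3.7,0,0,0,-18,0.1]
    - [18.8,-4.6,0,0,0,-22.4,0.1]

```text
time: 7.82
position: [0.6189, -0.1374, 0.0483]
tool_rot: [0.706, 0.708, -0.0, -0.0]
ft_force: [0.8, 0.3, -1.2]
grip_width: 0.0237
```

>>> apply_moves:
  series:
    - [2.5,0.8,0,0,0,0,0.1]
    - [5,1.6,0,0,0,0,0.1]
    - [7,2.4,0,0,0,0,0.1]
    - [8,3,0,0,0,0,0.1]
    - [8,3,0,0,0,0,0.1]

```text
time: 8.23
position: [0.6503, -0.057, 0.0485]
tool_rot: [0.706, 0.708, 0.0, 0.0]
ft_force: [1.4, -0.6, -1.7]
grip_width: 0.0235
```

```bash
python3 - <<'E'
from h import *
o=robot.get_obs(); print(o["position"],psi(o),o["ft_force"],o["moment"])
im=shot("top","t3",(90,90,290,230),4)
E
```

```text
[ 0.65031087 -0.05704916  0.04851021] 0.1706616139772957 [ 1.43128067 -0.59887834 -1.72062739] [-0.23046757  0.05613404  0.06602407]
```

View pics/t3.png

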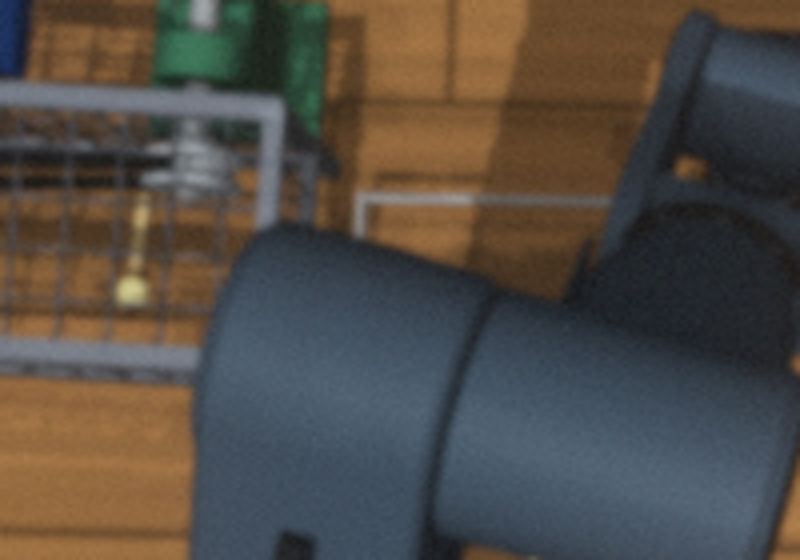

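>>> apply_moves:
  series:
    - [2.5,0,0,0,0,0,0.1]
    - [5,0,0,0,0,0,0.1]
    - [7.5,0,0,0,0,0,0.1]
    - [10,0,0,0,0,0,0.1]
    - [12,0,0,0,0,0,0.1]

```text
time: 8.7
position: [0.6488, 0.06, 0.0484]
tool_rot: [0.708, 0.706, -0.0, -0.0]
ft_force: [1.3, 0.6, -1.3]
grip_width: 0.024
```

>>> apply_moves:
  series:
    - [2.5,0,0,0,0,0,0.1]
    - [5,0,0,0,0,0,0.1]
    - [7.5,0,0,0,0,0,0.1]
    - [9.5,0,0,0,0,0,0.1]
    - [9.8,0,0,0,0,0,0.1]

```text
time: 9.12
position: [0.649, 0.1601, 0.0484]
tool_rot: [0.707, 0.707, 0.0, -0.0]
ft_force: [0.4, -0.4, -0.8]
grip_width: 0.0241
```

>>> apply_moves:
  series:
    - [0,0,0.8,0,0,0,0.1]
    - [0,0,1.6,0,0,0,0.1]
    - [0,0,2.4,0,0,0,0.1]
    - [0,0,2.7,0,0,0,0.1]
    - [0,0,2.7,0,0,0,0.1]

```text
time: 9.53
position: [0.6486, 0.1569, 0.0202]
tool_rot: [0.708, 0.706, -0.001, -0.001]
ft_force: [-0.2, -0.0, -1.8]
grip_width: 0.0239
```

```bash
python3 - <<'E'
from h import *
o=robot.get_obs(); print(o["position"],psi(o),o["ft_force"],o["moment"])
im=shot("top","t4",(60,90,220,210),5)
print(w2px("top",[[.65,.433,.018],[.583,.433,.018]]))
E
```

```text
[0.64856664 0.15694195 0.02016515] -0.11745519001680271 [-0.18124118 -0.03149556 -1.84623726] [-0.18280527  0.01712959  0.01632378]
[[103.91285597 138.73531436]
 [102.88230887 162.64504637]]
```

View pics/t4.png

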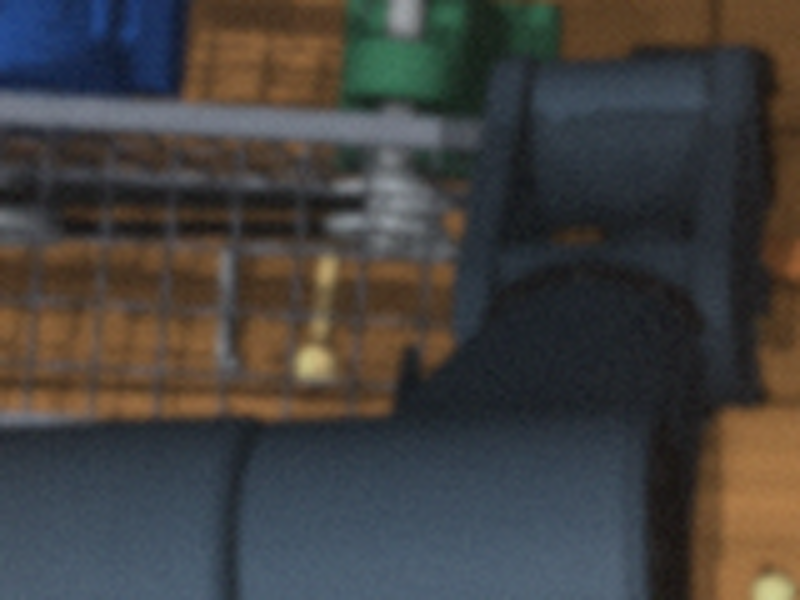

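>>> apply_moves:
  series:
    - [-1,0,0,0,0,0,0.1]
    - [-2.2,0,0,0,0,0,0.1]
    - [-3.6,0,0,0,0,0,0.1]
    - [-5,0,0,0,0,0,0.1]
    - [-6.5,0,0,0,0,0,0.1]

```text
time: 10.0
position: [0.6493, 0.0917, 0.0217]
tool_rot: [0.707, 0.707, 0.0, 0.0]
ft_force: [1.1, -0.4, -1.2]
grip_width: 0.0236
```

>>> apply_moves:
  series:
    - [-1.5,0,0,0,0,0,0.1]
    - [-3,0,0,0,0,0,0.1]
    - [-4.5,0,0,0,0,0,0.1]
    - [-6,0,0,0,0,0,0.1]
    - [-7.5,0,0,0,0,0,0.1]

```text
time: 10.42
position: [0.6492, 0.017, 0.0216]
tool_rot: [0.707, 0.707, 0.0, 0.0]
ft_force: [0.1, 0.4, -1.3]
grip_width: 0.0237
```

>>> apply_moves:
  series:
    - [-1.5,0,0,0,0,0,0.1]
    - [-3,0,0,0,0,0,0.1]
    - [-4.5,0,0,0,0,0,0.1]
    - [-6,0,0,0,0,0,0.1]
    - [-7.5,0,0,0,0,0,0.1]

```text
time: 10.83
position: [0.6492, -0.0578, 0.0215]
tool_rot: [0.707, 0.707, 0.0, -0.0]
ft_force: [-0.9, 0.7, -1.5]
grip_width: 0.0235
```

>>> apply_moves:
  series:
    - [-1.5,0,0,0,0,0,0.1]
    - [-3,0,0,0,0,0,0.1]
    - [-4.5,0,0,0,0,0,0.1]
    - [-6,0,0,0,0,0,0.1]
    - [-7.5,0,0,0,0,0,0.1]

```text
time: 11.25
position: [0.6491, -0.1329, 0.0215]
tool_rot: [0.707, 0.707, -0.0, -0.0]
ft_force: [0.2, 0.4, -0.6]
grip_width: 0.0236
```

```bash
python3 - <<'E'
from h import *
o=robot.get_obs(); print(o["position"],psi(o),o["ft_force"],o["grip_width"])
im=robot.camera("top"); cv2.imwrite("pics/t5.png",im[:,:,::-1])
for g in pegs("top",im,amin=20): print({k:np.round(v,3) for k,v in g.items()})
for n in("top","scene"): print(n,[(c.round().tolist(),int(a)) for c,a,p in blobs(robot.camera(n),PLO,PHI,15,400)])
E
```

```text
[ 0.64911363 -0.13286761  0.02153589] -0.011856025882710373 [ 0.23405468  0.36097155 -0.60165732] 0.02357367790861217
{'px': array([503., 142.]), 'a': np.int32(91), 'L': np.float64(0.073), 'o': array([ 0.669, -0.683]), 'yaw': np.float64(96.945)}
top [([503.0, 142.0], 85), ([506.0, 149.0], 117), ([244.0, 218.0], 20), ([535.0, 304.0], 27), ([102.0, 395.0], 245), ([78.0, 397.0], 256), ([18.0, 414.0], 72), ([11.0, 417.0], 15)]
scene [([351.0, 33.0], 29), ([437.0, 37.0], 18), ([474.0, 78.0], 304), ([487.0, 90.0], 88), ([328.0, 162.0], 18), ([336.0, 168.0], 31), ([311.0, 178.0], 28), ([321.0, 184.0], 17), ([335.0, 212.0], 50), ([343.0, 219.0], 63), ([120.0, 323.0], 34)]
```

>>> apply_moves:
  series:
    - [-1.5,0,0,0,0,0,0.1]
    - [-3,0,0,0,0,0,0.1]
    - [-4.5,0,0,0,0,0,0.1]
    - [-5,0,0,0,0,0,0.1]
    - [-4,0,0,0,0,0,0.1]

```text
time: 11.82
position: [0.6501, -0.1757, 0.0219]
tool_rot: [0.709, 0.706, 0.0, 0.002]
ft_force: [0.0, -0.3, -1.6]
grip_width: 0.0237
```

>>> apply_moves:
  series:
    - [0,0,-1,0,0,0,0.1]
    - [0,0,-2,0,0,0,0.1]
    - [0,0,-3,0,0,0,0.1]
    - [0,-2.5,-3,0,0,0,0.1]
    - [0,-5,-3,0,0,0,0.1]

```text
time: 12.23
position: [0.6015, -0.1717, 0.0542]
tool_rot: [0.706, 0.708, 0.001, 0.003]
ft_force: [-1.2, 0.0, -2.4]
grip_width: 0.0238
```

```bash
python3 - <<'E'
from h import *
o=robot.get_obs(); print(o["position"],psi(o),o["ft_force"],o["grip_width"])
im=shot("scene","s3",(280,80,500,245),3.6)
print("strip ends px",w2px("scene",[[o["position"][0],o["position"][1]+.271,o["position"][2]-.003],[o["position"][0]-.067,o["position"][1]+.271,o["position"][2]-.003]]))
for uv in ((335,212),(343,219)): print(px2w("scene",uv,.005)[0].round(3))
E
```

```text
[ 0.60148437 -0.17166465  0.05415052] 0.10946493327831189 [-1.15894371  0.01878956 -2.35693888] 0.023836064194267287
strip ends px [[336.08683699 209.24059355]
 [325.77378614 194.39599013]]
[0.585 0.11  0.005]
[0.621 0.119 0.005]
```

View pics/s3.png

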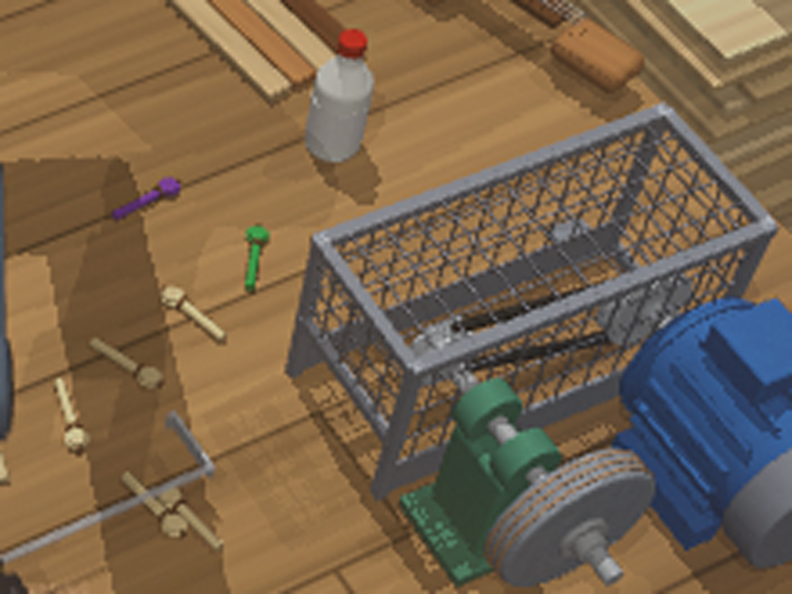

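>>> apply_moves:
  series:
    - [-3.2,-0.2,0,0,0,4.5,0.1]
    - [-6.4,-0.4,0,0,0,9,0.1]
    - [-9.6,-0.7,0,0,0,13.5,0.1]
    - [-12.8,-0.9,0,0,0,18,0.1]
    - [-15.9,-1.1,0,0,0,22.5,0.1]

```text
time: 12.7
position: [0.5886, -0.3318, 0.0532]
tool_rot: [0.832, 0.554, 0.0, 0.001]
ft_force: [0.4, 0.4, -0.7]
grip_width: 0.0235
```

>>> apply_moves:
  series:
    - [0,0,0,0,0,0,0.1]
    - [0,0,0,0,0,0,0.1]
    - [0,0,0,0,0,0,0.1]
    - [0,0,0,0,0,0,0.1]
    - [0,0,0,0,0,0,0.1]

```text
time: 13.12
position: [0.5883, -0.3286, 0.0518]
tool_rot: [0.831, 0.556, -0.0, -0.0]
ft_force: [-0.7, 0.6, -1.7]
grip_width: 0.0235
```

```bash
python3 - <<'E'
from h import *
o=robot.get_obs(); print(o["position"],psi(o),o["ft_force"],o["grip_width"])
im=robot.camera("top"); cv2.imwrite("pics/t6.png",im[:,:,::-1])
for g in pegs("top",im,amin=20): print({k:np.round(v,3) for k,v in g.items()})
go(.5903,-.331,.0205,-22.4)
E
```

```text
[ 0.58827636 -0.32862471  0.05178179] -22.391060432591154 [-0.7313974   0.59759167 -1.6520646 ] 0.023453410325606792
{'px': array([236., 156.]), 'a': np.int32(224), 'L': np.float64(0.085), 'o': array([0.62 , 0.069]), 'yaw': np.float64(-165.235)}
{'px': array([503., 142.]), 'a': np.int32(92), 'L': np.float64(0.073), 'o': array([ 0.668, -0.683]), 'yaw': np.float64(97.037)}
{'px': array([506., 149.]), 'a': np.int32(118), 'L': np.float64(0.053), 'o': array([ 0.647, -0.685]), 'yaw': np.float64(-86.392)}
{'px': array([186., 228.]), 'a': np.int32(129), 'L': np.float64(0.081), 'o': array([0.416, 0.2  ]), 'yaw': np.float64(-164.824)}
  [-0.13, 0.27, 3.12, 0,0, 0.00]
```

>>> apply_moves:
  series:
    - [-0.1,0.2,1,0,0,0,0.1]
    - [-0.1,0.2,2,0,0,0,0.1]
    - [-0.1,0.2,2.6,0,0,0,0.1]
    - [-0.1,0.2,3,0,0,0,0.1]
    - [-0.1,0.2,3.1,0,0,0,0.1]

```text
time: 13.58
position: [0.589, -0.3314, 0.0195]
tool_rot: [0.832, 0.556, -0.0, -0.001]
ft_force: [-1.8, 1.9, 3.9]
grip_width: 0.0238
```

>>> apply_moves:
  series:
    - [0,0,0,0,0,0,0.1]
    - [0,0,0,0,0,0,0.1]
    - [0,0,0,0,0,0,0.1]

```text
time: 13.83
position: [0.5897, -0.3322, 0.0204]
tool_rot: [0.832, 0.555, 0.0, 0.0]
ft_force: [-0.6, 0.0, -1.7]
grip_width: 0.0236
```

>>> apply_moves:
  series:
    - [0,0,0,0,0,0,0.35]
    - [0,0,0,0,0,0,0.5]
    - [0,0,0,0,0,0,0.6]
    - [0,0,0,0,0,0,0.6]
    - [0,0,0,0,0,0,0.6]

```text
time: 14.25
position: [0.5897, -0.3322, 0.0208]
tool_rot: [0.832, 0.555, 0.0, 0.0]
ft_force: [-0.2, -0.2, -0.3]
grip_width: 0.0482
```

>>> apply_moves:
  series:
    - [0,0,-2,0,0,0,0.6]
    - [0,0,-4,0,0,0,0.6]
    - [0,0,-7,0,0,0,0.6]
    - [0,0,-11,0,0,0,0.6]
    - [0,0,-15,0,0,0,0.6]

```text
time: 14.67
position: [0.5888, -0.3315, 0.171]
tool_rot: [0.832, 0.555, -0.0, -0.001]
ft_force: [0.3, -0.2, 0.7]
grip_width: 0.0523
```

```bash
python3 - <<'E'
from h import *
for i in range(2): robot.camera("top")
o=robot.get_obs(); print(o["position"],psi(o),o["ft_force"],o["grip_width"])
im=robot.camera("top"); cv2.imwrite("pics/t7.png",cv2.resize(im[90:250,150:430],None,fx=2.8,fy=2.8,interpolation=cv2.INTER_CUBIC)[:,:,::-1])
for g in pegs("top",im,amin=20): print({k:np.round(v,3) for k,v in g.items()})
E
```

```text
[ 0.59372181 -0.33511151  0.17896274] -22.506129655631895 [ 1.19767668 -1.47971328  0.16868415] 0.05228675117116653
{'px': array([503., 142.]), 'a': np.int32(102), 'L': np.float64(0.078), 'o': array([ 0.669, -0.683]), 'yaw': np.float64(98.437)}
{'px': array([235., 155.]), 'a': np.int32(200), 'L': np.float64(0.08), 'o': array([0.622, 0.07 ]), 'yaw': np.float64(-169.921)}
{'px': array([506., 149.]), 'a': np.int32(125), 'L': np.float64(0.052), 'o': array([ 0.647, -0.685]), 'yaw': np.float64(-86.289)}
{'px': array([186., 227.]), 'a': np.int32(129), 'L': np.float64(0.081), 'o': array([0.416, 0.2  ]), 'yaw': np.float64(-165.115)}
```

View pics/t7.png

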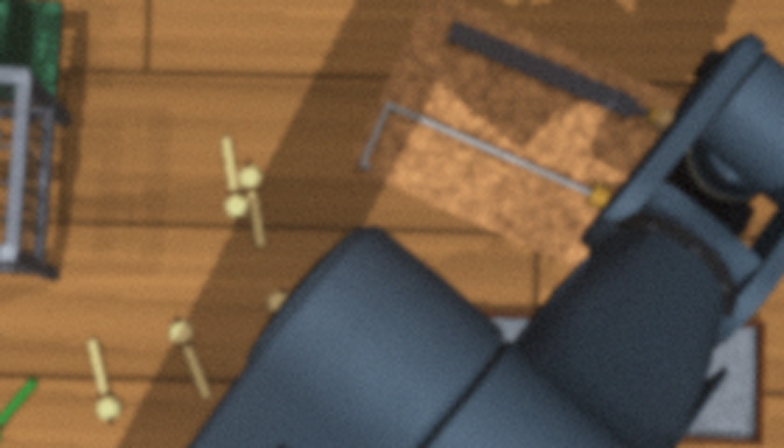

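```bash
cat >> h.py <<'E'
TC=np.array([.4295,-.3035]); TY=-0.7
def slot(i): a=np.radians(TY); return TC+np.array([-np.sin(a),np.cos(a)])*(i*.045-.1125)
def st(): o=robot.get_obs(); print("at",o["position"].round(4),round(psi(o),2),o["ft_force"].round(1),round(o["grip_width"],4))
def see(ns=("top",)):
    for n in ns:
        im=robot.camera(n)
        for g in pegs(n,im,amin=20 if n=="scene" else 60):
            if g["o"][1]>-.5 and .3<g["o"][0]<.75: print(n,g["px"],g["a"],round(g["L"],3),"o",g["o"].round(4),"yaw",round(g["yaw"],1))
E
python3 - <<'E'
from h import *
st(); s=go(.416,.2,.12,-75.,n=3)
print([slot(i).round(4).tolist() for i in range(6)])
E
```

```text
at [ 0.5919 -0.3338  0.1754] -22.51 [-0.2  0.2 -0.4] 0.0522
  [14.19, -12.23, 1.85, 0,0, 17.50]
  [9.86, -15.93, 1.85, 0,0, 17.50]
  [4.61, -18.16, 1.85, 0,0, 17.50]
[[0.4281, -0.416], [0.4287, -0.371], [0.4292, -0.326], [0.4298, -0.281], [0.4303, -0.236], [0.4309, -0.191]]
```

>>> apply_moves:
  series:
    - [2.8,-2.4,0.4,0,0,3.5,0.5]
    - [5.7,-4.9,0.8,0,0,7,0.5]
    - [8.5,-7.3,1.1,0,0,10.5,0.5]
    - [11.4,-9.8,1.5,0,0,14,0.5]
    - [14.2,-12.2,1.8,0,0,17.5,0.5]

```text
time: 15.23
position: [0.529, -0.1519, 0.1509]
tool_rot: [0.907, 0.421, -0.001, -0.002]
ft_force: [0.4, 0.2, 0.9]
grip_width: 0.0439
```

>>> apply_moves:
  series:
    - [2,-3.2,0.4,0,0,3.5,0.5]
    - [4,-6.4,0.8,0,0,7,0.5]
    - [5.9,-9.6,1.1,0,0,10.5,0.5]
    - [7.9,-12.7,1.5,0,0,14,0.5]
    - [9.9,-15.9,1.8,0,0,17.5,0.5]

```text
time: 15.65
position: [0.4712, 0.0255, 0.1333]
tool_rot: [0.961, 0.278, -0.001, -0.001]
ft_force: [0.7, 1.3, 0.9]
grip_width: 0.044
```

>>> apply_moves:
  series:
    - [0.9,-3.6,0.4,0,0,3.5,0.5]
    - [1.8,-7.3,0.8,0,0,7,0.5]
    - [2.8,-10.9,1.1,0,0,10.5,0.5]
    - [3.7,-14.5,1.5,0,0,14,0.5]
    - [4.6,-18.2,1.8,0,0,17.5,0.5]

```text
time: 16.07
position: [0.4123, 0.2033, 0.1153]
tool_rot: [0.992, 0.129, -0.001, 0.0]
ft_force: [-0.5, 0.2, 0.4]
grip_width: 0.0435
```

>>> apply_moves:
  series:
    - [0,0,0,0,0,0,0.5]
    - [0,0,0,0,0,0,0.5]
    - [0,0,0,0,0,0,0.5]
    - [0,0,0,0,0,0,0.5]

```text
time: 16.4
position: [0.4146, 0.2011, 0.1162]
tool_rot: [0.992, 0.13, -0.0, 0.0]
ft_force: [-0.2, -0.6, -0.5]
grip_width: 0.0434
```

```bash
python3 - <<'E'
from h import *
see(("top","scene")); st(); go(.416,.2,.12,-75)
E
```

```text
top [237. 161.] 207 0.08 o [0.59   0.0589] yaw 11.3
scene [486.  87.] 36 0.084 o [0.3457 0.945 ] yaw 94.0
scene [489.  92.] 46 0.082 o [0.3721 0.9436] yaw 90.4
scene [336. 169.] 28 0.052 o [0.4256 0.2068] yaw 14.9
scene [311. 178.] 34 0.051 o [0.4245 0.1097] yaw -156.8
scene [279. 206.] 34 0.055 o [ 0.4784 -0.0474] yaw 166.8
scene [323. 217.] 71 0.056 o [0.5772 0.0585] yaw 34.7
scene [331. 225.] 69 0.055 o [0.6311 0.0764] yaw -145.2
at [0.4149 0.2008 0.1165] -75.15 [-0.2  0.8  0. ] 0.0435
  [0.09, 0.11, -0.35, 0,0, -0.15]
```

>>> apply_moves:
  series:
    - [0.1,0.1,2.5,0,0,0,0.5]
    - [0.1,0.1,5,0,0,0,0.5]
    - [0.1,0.1,7.5,0,0,0,0.5]
    - [0.1,0.1,9,0,0,0,0.5]
    - [0.1,0.1,9.5,0,0,0,0.5]
  newtons: 25

```text
time: 16.92
position: [0.415, 0.1999, 0.0196]
tool_rot: [0.992, 0.129, -0.002, 0.0]
ft_force: [0.1, 0.2, -0.1]
grip_width: 0.0437
```

>>> apply_moves:
  series:
    - [0,0,0,0,0,0,0.3]
    - [0,0,0,0,0,0,0.05]
    - [0,0,0,0,0,0,0.05]
    - [0,0,0,0,0,0,0.05]
    - [0,0,0,0,0,0,0.05]

```text
time: 17.33
position: [0.416, 0.2015, 0.0224]
tool_rot: [0.991, 0.13, 0.001, -0.0]
ft_force: [0.2, 0.1, -0.0]
grip_width: 0.0179
```

>>> apply_moves:
  series:
    - [0,0,0,0,0,0,0.05]
    - [0,0,0,0,0,0,0.05]
    - [0,0,0,0,0,0,0.05]
    - [0,0,0,0,0,0,0.05]
    - [0,0,0,0,0,0,0.05]

```text
time: 17.75
position: [0.4157, 0.2015, 0.0221]
tool_rot: [0.991, 0.131, 0.001, -0.0]
ft_force: [0.2, -0.5, 5.7]
grip_width: 0.0093
```

>>> apply_moves:
  series:
    - [0,0,-1,0,0,0,0.05]
    - [0,0,-2.5,0,0,0,0.05]
    - [0,0,-4,0,0,0,0.05]
    - [0,0,-6,0,0,0,0.05]
    - [0,0,-6,0,0,0,0.05]

```text
time: 18.17
position: [0.4168, 0.2019, 0.0844]
tool_rot: [0.991, 0.131, 0.003, -0.0]
ft_force: [0.6, -0.0, -0.5]
grip_width: 0.0096
```

```bash
python3 - <<'E'
from h import *
st(); a=psi(robot.get_obs()); s=slot(5)
go(s[0],s[1],.075,a+164.3,n=5)
E
```

```text
at [0.4168 0.2019 0.0844] -75.0 [ 0.6 -0.  -0.5] 0.0096
  [-1.76, 7.66, 0.19, 0,0, -32.86]
  [-5.64, 5.48, 0.19, 0,0, -32.86]
  [-7.71, 1.54, 0.19, 0,0, -32.86]
  [-7.31, -2.89, 0.19, 0,0, -32.86]
  [-4.58, -6.39, 0.19, 0,0, -32.86]
```

>>> apply_moves:
  series:
    - [-0.4,1.5,0,0,0,-6.6,0.05]
    - [-0.7,3.1,0.1,0,0,-13.2,0.05]
    - [-1.1,4.6,0.1,0,0,-19.8,0.05]
    - [-1.4,6.1,0.2,0,0,-26.4,0.05]
    - [-1.8,7.7,0.2,0,0,-32.9,0.05]

```text
time: 18.58
position: [0.4177, 0.1219, 0.0794]
tool_rot: [0.913, 0.409, -0.0, -0.0]
ft_force: [0.9, -0.4, 1.3]
grip_width: 0.0097
```

>>> apply_moves:
  series:
    - [-1.1,1.1,0,0,0,-6.6,0.05]
    - [-2.3,2.2,0.1,0,0,-13.2,0.05]
    - [-3.4,3.3,0.1,0,0,-19.8,0.05]
    - [-4.5,4.4,0.2,0,0,-26.4,0.05]
    - [-5.6,5.5,0.2,0,0,-32.9,0.05]

```text
time: 19.0
position: [0.4208, 0.0433, 0.0773]
tool_rot: [0.76, 0.65, -0.0, -0.0]
ft_force: [0.0, -0.4, -0.5]
grip_width: 0.0096
```

>>> apply_moves:
  series:
    - [-1.5,0.3,0,0,0,-6.6,0.05]
    - [-3.1,0.6,0.1,0,0,-13.2,0.05]
    - [-4.6,0.9,0.1,0,0,-19.8,0.05]
    - [-6.2,1.2,0.2,0,0,-26.4,0.05]
    - [-7.7,1.5,0.2,0,0,-32.8,0.05]

```text
time: 19.42
position: [0.4233, -0.0351, 0.0753]
tool_rot: [0.545, 0.838, -0.0, -0.0]
ft_force: [-0.4, 0.1, -0.3]
grip_width: 0.0094
```

>>> apply_moves:
  series:
    - [-1.5,-0.6,0,0,0,-6.6,0.05]
    - [-2.9,-1.2,0.1,0,0,-13.2,0.05]
    - [-4.4,-1.7,0.1,0,0,-19.8,0.05]
    - [-5.8,-2.3,0.2,0,0,-26.4,0.05]
    - [-7.3,-2.9,0.2,0,0,-32.8,0.05]

```text
time: 19.83
position: [0.4259, -0.1134, 0.0733]
tool_rot: [0.286, 0.958, 0.0, -0.001]
ft_force: [-1.1, -0.4, -0.2]
grip_width: 0.0095
```

>>> apply_moves:
  series:
    - [-0.9,-1.3,0,0,0,-6.6,0.05]
    - [-1.8,-2.6,0.1,0,0,-13.2,0.05]
    - [-2.7,-3.8,0.1,0,0,-19.8,0.05]
    - [-3.7,-5.1,0.2,0,0,-26.4,0.05]
    - [-4.6,-6.4,0.2,0,0,-32.8,0.05]

```text
time: 20.25
position: [0.429, -0.1923, 0.0712]
tool_rot: [0.004, 1.0, 0.0, -0.0]
ft_force: [-0.0, -0.6, -0.1]
grip_width: 0.0094
```

>>> apply_moves:
  series:
    - [0,0,0,0,0,0,0.05]
    - [0,0,0,0,0,0,0.05]
    - [0,0,0,0,0,0,0.05]
    - [0,0,0,0,0,0,0.05]

```text
time: 20.58
position: [0.4285, -0.1904, 0.0714]
tool_rot: [0.007, 1.0, 0.001, -0.001]
ft_force: [0.3, -0.0, -0.6]
grip_width: 0.0097
```

```bash
python3 - <<'E'
from h import *
st(); s=slot(5)
go(s[0],s[1],.0275,89.3); see()
shot("scene","s4",(150,170,350,310),4)
E
```

```text
at [ 0.4285 -0.1904  0.0714] 89.15 [ 0.3 -0.  -0.6] 0.0097
  [-0.24, -0.06, 4.39, 0,0, -0.15]
top [234. 150.] 113 0.054 o [0.6343 0.074 ] yaw -148.6
```

View pics/s4.png

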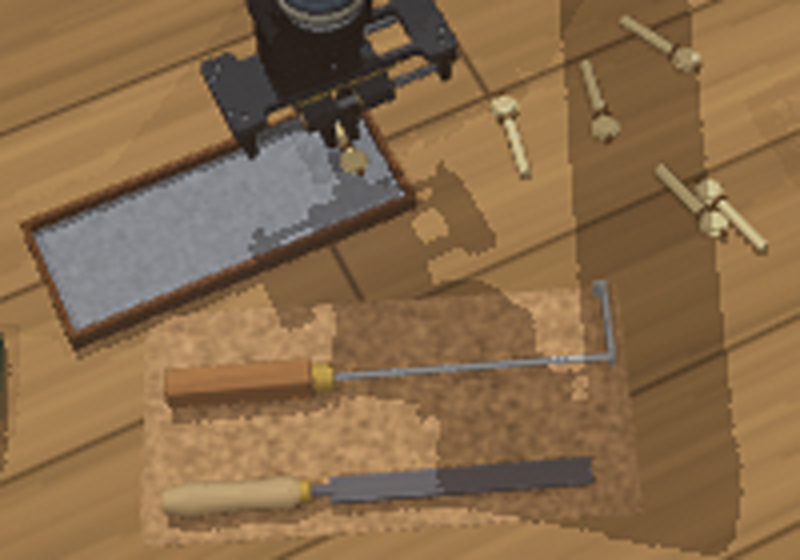

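>>> apply_moves:
  series:
    - [-0.2,-0.1,1.5,0,0,0,0.05]
    - [-0.2,-0.1,3,0,0,0,0.05]
    - [-0.2,-0.1,4,0,0,0,0.05]
    - [-0.2,-0.1,4.4,0,0,0,0.05]
    - [-0.2,-0.1,4.4,0,0,0,0.05]

```text
time: 21.1
position: [0.4307, -0.1919, 0.0273]
tool_rot: [0.007, 1.0, 0.001, -0.001]
ft_force: [-0.4, -0.1, -0.4]
grip_width: 0.0095
```

>>> apply_moves:
  series:
    - [0,0,0,0,0,0,0.05]
    - [0,0,0,0,0,0,0.2]
    - [0,0,0,0,0,0,0.25]
    - [0,0,0,0,0,0,0.25]
    - [0,0,0,0,0,0,0.25]

```text
time: 21.52
position: [0.4312, -0.1928, 0.0276]
tool_rot: [0.007, 1.0, -0.0, 0.0]
ft_force: [0.3, 0.4, 0.6]
grip_width: 0.0205
```

>>> apply_moves:
  series:
    - [0,0,-1.5,0,0,0,0.25]
    - [0,0,-3,0,0,0,0.25]
    - [0,0,-5,0,0,0,0.3]
    - [0,0,-7,0,0,0,0.5]
    - [0,0,-9,0,0,0,0.5]

```text
time: 21.93
position: [0.4308, -0.1926, 0.1183]
tool_rot: [0.007, 1.0, 0.0, -0.0]
ft_force: [0.5, -0.8, -0.9]
grip_width: 0.0325
```

```bash
python3 - <<'E'
from h import *
see(("top","scene"));st()
print("P5"); go(.437,.110,.10,113.)
E
```

```text
top [233. 149.] 90 0.051 o [0.6358 0.0754] yaw -156.1
top [276. 210.] 104 0.076 o [ 0.469  -0.0503] yaw 169.9
scene [484.  88.] 36 0.083 o [0.3468 0.9461] yaw -92.1
scene [489.  92.] 48 0.082 o [0.372  0.9456] yaw -89.7
scene [279. 206.] 35 0.055 o [ 0.4765 -0.047 ] yaw -13.7
scene [233. 208.] 32 0.052 o [ 0.4105 -0.1871] yaw -1.3
scene [322. 217.] 58 0.056 o [0.577  0.0584] yaw 33.1
scene [332. 225.] 70 0.055 o [0.6317 0.0778] yaw -145.4
at [ 0.4327 -0.1938  0.1201] 89.2 [ 0.1 -1.3 -0.7] 0.0389
P5
  [-0.00, 15.19, 1.00, 0,0, -11.90]
  [-3.14, 14.87, 1.00, 0,0, -11.90]
```

>>> apply_moves:
  series:
    - [0,3,0.2,0,0,-2.4,0.5]
    - [0,6.1,0.4,0,0,-4.8,0.5]
    - [0,9.1,0.6,0,0,-7.1,0.5]
    - [0,12.1,0.8,0,0,-9.5,0.5]
    - [0,15.2,1,0,0,-11.9,0.5]

```text
time: 22.45
position: [0.4327, -0.0396, 0.1068]
tool_rot: [-0.097, 0.995, 0.0, -0.0]
ft_force: [-0.0, 0.4, -0.4]
grip_width: 0.0432
```

>>> apply_moves:
  series:
    - [-0.6,3,0.2,0,0,-2.4,0.5]
    - [-1.3,6,0.4,0,0,-4.8,0.5]
    - [-1.9,8.9,0.6,0,0,-7.1,0.5]
    - [-2.5,11.9,0.8,0,0,-9.5,0.5]
    - [-3.1,14.9,1,0,0,-11.9,0.5]

```text
time: 22.87
position: [0.4344, 0.1128, 0.0967]
tool_rot: [-0.2, 0.98, 0.0, -0.001]
ft_force: [1.0, 0.9, -0.7]
grip_width: 0.0435
```

>>> apply_moves:
  series:
    - [0,0,0,0,0,0,0.5]
    - [0,0,0,0,0,0,0.5]
    - [0,0,0,0,0,0,0.5]
    - [0,0,0,0,0,0,0.5]

```text
time: 23.2
position: [0.4351, 0.1105, 0.0973]
tool_rot: [-0.198, 0.98, -0.0, -0.0]
ft_force: [-0.1, 0.4, 0.2]
grip_width: 0.0435
```

```bash
sed -i 's/    n,l,s,c=cv2.conn/    m=cv2.morphologyEx(m,cv2.MORPH_CLOSE,np.ones((3,3),np.uint8))\n    n,l,s,c=cv2.conn/' h.py; python3 - <<'E'
from h import *
see(("top","scene"));st()
go(.437,.110,.10,113.)
E
```

```text
top [275. 212.] 105 0.077 o [ 0.4658 -0.0495] yaw 168.0
top [328. 220.] 146 0.081 o [ 0.4337 -0.1937] yaw -1.3
scene [315. 181.] 58 0.075 o [0.4337 0.1136] yaw 23.0
scene [299. 196.] 62 0.081 o [0.4633 0.0363] yaw -14.2
scene [277. 202.] 60 0.081 o [ 0.4665 -0.0447] yaw 167.8
scene [236. 213.] 69 0.08 o [ 0.4247 -0.1872] yaw 0.1
at [0.4353 0.1102 0.0975] 112.85 [ 0.8  0.4 -0.1] 0.0433
  [-0.15, -0.09, -0.25, 0,0, -0.15]
```

>>> apply_moves:
  series:
    - [-0.1,-0.1,2.5,0,0,0,0.5]
    - [-0.1,-0.1,5,0,0,0,0.5]
    - [-0.1,-0.1,7,0,0,0,0.5]
    - [-0.1,-0.1,7.7,0,0,0,0.3]
    - [-0.1,-0.1,7.7,0,0,0,0.05]

```text
time: 23.72
position: [0.4361, 0.1099, 0.0202]
tool_rot: [-0.198, 0.98, 0.0, -0.001]
ft_force: [-0.3, -0.7, 0.2]
grip_width: 0.037
```

>>> apply_moves:
  series:
    - [0,0,0,0,0,0,0.05]
    - [0,0,0,0,0,0,0.05]
    - [0,0,0,0,0,0,0.05]
    - [0,0,0,0,0,0,0.05]
    - [0,0,0,0,0,0,0.05]

```text
time: 24.13
position: [0.4367, 0.1107, 0.0209]
tool_rot: [-0.199, 0.98, -0.0, 0.0]
ft_force: [0.4, -0.6, 2.0]
grip_width: 0.0095
```

>>> apply_moves:
  series:
    - [0,0,0,0,0,0,0.05]
    - [0,0,0,0,0,0,0.05]
    - [0,0,0,0,0,0,0.05]
    - [0,0,0,0,0,0,0.05]

```text
time: 24.47
position: [0.4366, 0.1108, 0.0208]
tool_rot: [-0.199, 0.98, -0.0, 0.0]
ft_force: [-1.0, -1.1, 4.4]
grip_width: 0.0094
```

>>> apply_moves:
  series:
    - [0,0,-1,0,0,0,0.05]
    - [0,0,-2.5,0,0,0,0.05]
    - [0,0,-4,0,0,0,0.05]
    - [0,0,-6,0,0,0,0.05]
    - [0,0,-6,0,0,0,0.05]

```text
time: 24.88
position: [0.4376, 0.1113, 0.0832]
tool_rot: [-0.199, 0.98, -0.0, 0.002]
ft_force: [0.7, -0.2, -0.4]
grip_width: 0.0094
```

```bash
python3 - <<'E'
from h import *
st(); a=psi(robot.get_obs()); s=slot(4)
go(s[0],s[1],.08,a-23.7,n=2)
E
```

```text
at [0.4376 0.1113 0.0832] 113.0 [ 0.7 -0.2 -0.4] 0.0094
  [7.12, -15.84, 0.16, 0,0, 11.85]
  [3.71, -16.97, 0.16, 0,0, 11.85]
```

>>> apply_moves:
  series:
    - [1.4,-3.2,0,0,0,2.4,0.05]
    - [2.8,-6.3,0,0,0,4.8,0.05]
    - [4.3,-9.5,0,0,0,7.1,0.05]
    - [5.7,-12.7,0,0,0,9.5,0.05]
    - [7.1,-15.8,0,0,0,11.8,0.05]

```text
time: 25.3
position: [0.4322, -0.0635, 0.0804]
tool_rot: [-0.097, 0.995, 0.0, -0.0]
ft_force: [-0.1, 0.0, -0.5]
grip_width: 0.0093
```

>>> apply_moves:
  series:
    - [0.7,-3.4,0,0,0,2.4,0.05]
    - [1.5,-6.8,0,0,0,4.8,0.05]
    - [2.2,-10.2,0,0,0,7.1,0.05]
    - [3,-13.6,0,0,0,9.5,0.05]
    - [3.7,-17,0,0,0,11.9,0.05]

```text
time: 25.72
position: [0.4286, -0.2375, 0.0802]
tool_rot: [0.007, 1.0, 0.001, -0.0]
ft_force: [0.1, 0.6, -0.7]
grip_width: 0.0097
```

>>> apply_moves:
  series:
    - [0,0,0,0,0,0,0.05]
    - [0,0,0,0,0,0,0.05]
    - [0,0,0,0,0,0,0.05]
    - [0,0,0,0,0,0,0.05]
    - [0,0,0,0,0,0,0.05]

```text
time: 26.13
position: [0.429, -0.2344, 0.0804]
tool_rot: [0.005, 1.0, 0.001, -0.001]
ft_force: [0.2, 0.6, 0.0]
grip_width: 0.0094
```

```bash
python3 - <<'E'
from h import *
s=slot(4)
see(("top","scene"));st(); go(s[0],s[1],.0268,89.3)
E
```

```text
scene [299. 196.] 54 0.079 o [0.4625 0.0367] yaw -14.7
scene [277. 202.] 66 0.08 o [ 0.4661 -0.0446] yaw 166.8
scene [236. 212.] 65 0.079 o [ 0.4244 -0.1868] yaw -0.6
scene [224. 212.] 38 0.051 o [ 0.4037 -0.2195] yaw -4.6
at [ 0.4293 -0.2348  0.0805] 89.4 [-0.2 -0.  -0.7] 0.0095
  [-0.10, -0.12, 5.37, 0,0, 0.10]
```

>>> apply_moves:
  series:
    - [-0.1,-0.1,2,0,0,0,0.05]
    - [-0.1,-0.1,4,0,0,0,0.05]
    - [-0.1,-0.1,5,0,0,0,0.05]
    - [-0.1,-0.1,5.4,0,0,0,0.05]
    - [-0.1,-0.1,5.4,0,0,0,0.05]

```text
time: 26.65
position: [0.4299, -0.2361, 0.0265]
tool_rot: [0.006, 1.0, 0.001, -0.001]
ft_force: [-1.0, 0.2, -0.4]
grip_width: 0.0092
```

>>> apply_moves:
  series:
    - [0,0,0,0,0,0,0.05]
    - [0,0,0,0,0,0,0.2]
    - [0,0,0,0,0,0,0.25]
    - [0,0,0,0,0,0,0.25]
    - [0,0,0,0,0,0,0.25]

```text
time: 27.07
position: [0.4305, -0.2373, 0.0267]
tool_rot: [0.006, 1.0, -0.0, 0.0]
ft_force: [-0.4, -0.2, 0.5]
grip_width: 0.0209
```

>>> apply_moves:
  series:
    - [0,0,-1.5,0,0,0,0.25]
    - [0,0,-3,0,0,0,0.25]
    - [0,0,-5,0,0,0,0.3]
    - [0,0,-7,0,0,0,0.5]
    - [0,0,-8,0,0,0,0.5]

```text
time: 27.48
position: [0.431, -0.2378, 0.1084]
tool_rot: [0.006, 1.0, -0.001, 0.001]
ft_force: [0.8, 0.4, 0.4]
grip_width: 0.0326
```

```bash
python3 - <<'E'
from h import *
see(("top","scene"));st(); go(.466,-.0485,.09,77.5)
E
```

```text
scene [299. 196.] 54 0.079 o [0.4626 0.0369] yaw -13.2
scene [277. 201.] 66 0.082 o [ 0.4661 -0.0444] yaw 167.4
scene [236. 213.] 72 0.08 o [ 0.4247 -0.1871] yaw -0.7
scene [223. 217.] 69 0.083 o [ 0.4223 -0.2319] yaw -1.6
at [ 0.4313 -0.238   0.1081] 89.29 [ 0.4  0.1 -0.7] 0.039
  [-3.23, 19.00, 1.81, 0,0, 11.79]
```

>>> apply_moves:
  series:
    - [-0.6,3.8,0.3,0,0,2.4,0.5]
    - [-1.3,7.6,0.7,0,0,4.8,0.5]
    - [-1.9,11.4,1.1,0,0,7.2,0.5]
    - [-2.6,15.2,1.5,0,0,9.5,0.5]
    - [-3.2,19,1.8,0,0,11.8,0.5]

```text
time: 28.0
position: [0.4642, -0.046, 0.0872]
tool_rot: [0.111, 0.994, 0.0, -0.001]
ft_force: [1.0, 0.2, -0.8]
grip_width: 0.0432
```

>>> apply_moves:
  series:
    - [0,0,0,0,0,0,0.5]
    - [0,0,0,0,0,0,0.5]
    - [0,0,0,0,0,0,0.5]
    - [0,0,0,0,0,0,0.5]

```text
time: 28.33
position: [0.4648, -0.0487, 0.0882]
tool_rot: [0.11, 0.994, -0.0, -0.0]
ft_force: [-0.4, -0.2, -0.1]
grip_width: 0.0433
```

```bash
python3 - <<'E'
from h import *
see(("top","scene"));st(); go(.466,-.0495,.0205,77.5)
E
```

```text
top [235. 151.] 60 0.05 o [0.6314 0.0721] yaw -140.7
top [328. 220.] 146 0.08 o [ 0.4338 -0.1937] yaw -1.7
top [344. 221.] 137 0.081 o [ 0.4292 -0.2388] yaw -1.1
scene [299. 196.] 64 0.081 o [0.4633 0.0363] yaw -14.5
scene [277. 202.] 64 0.08 o [ 0.4661 -0.0446] yaw 166.8
scene [236. 213.] 68 0.08 o [ 0.4247 -0.1874] yaw -1.1
scene [223. 217.] 68 0.08 o [ 0.4235 -0.2322] yaw -1.0
at [ 0.4648 -0.0491  0.0884] 77.35 [-0.2 -0.   0.4] 0.0437
  [-0.12, -0.01, 6.79, 0,0, -0.15]
```

>>> apply_moves:
  series:
    - [-0.1,0,2.5,0,0,0,0.5]
    - [-0.1,0,5,0,0,0,0.5]
    - [-0.1,0,6.4,0,0,0,0.5]
    - [-0.1,0,6.8,0,0,0,0.3]
    - [-0.1,0,6.8,0,0,0,0.05]

```text
time: 28.85
position: [0.4653, -0.049, 0.0202]
tool_rot: [0.11, 0.994, 0.0, -0.001]
ft_force: [-0.8, -0.6, 0.3]
grip_width: 0.0366
```

>>> apply_moves:
  series:
    - [0,0,0,0,0,0,0.05]
    - [0,0,0,0,0,0,0.05]
    - [0,0,0,0,0,0,0.05]
    - [0,0,0,0,0,0,0.05]
    - [0,0,0,0,0,0,0.05]

```text
time: 29.27
position: [0.466, -0.0481, 0.0209]
tool_rot: [0.109, 0.994, -0.0, 0.0]
ft_force: [-1.2, -1.3, 2.0]
grip_width: 0.0096
```

>>> apply_moves:
  series:
    - [0,0,0,0,0,0,0.05]
    - [0,0,0,0,0,0,0.05]
    - [0,0,0,0,0,0,0.05]
    - [0,0,0,0,0,0,0.05]

```text
time: 29.6
position: [0.466, -0.0481, 0.0209]
tool_rot: [0.109, 0.994, -0.0, 0.0]
ft_force: [-0.5, -2.7, 5.7]
grip_width: 0.0093
```

>>> apply_moves:
  series:
    - [0,0,-1,0,0,0,0.05]
    - [0,0,-2.5,0,0,0,0.05]
    - [0,0,-4,0,0,0,0.05]
    - [0,0,-6,0,0,0,0.05]
    - [0,0,-6,0,0,0,0.05]

```text
time: 30.02
position: [0.467, -0.0479, 0.0833]
tool_rot: [0.109, 0.994, -0.0, 0.002]
ft_force: [1.3, 0.7, 0.2]
grip_width: 0.0094
```

```bash
python3 - <<'E'
from h import *
st(); a=psi(robot.get_obs()); s=slot(3)
go(s[0],s[1],.08,a-168.2,n=5)
E
```

```text
at [ 0.467  -0.0479  0.0833] 77.5 [1.3 0.7 0.2] 0.0094
  [-0.28, -4.71, 0.07, 0,0, 33.64]
  [-2.84, -3.77, 0.07, 0,0, 33.64]
  [-4.46, -1.56, 0.07, 0,0, 33.64]
  [-4.57, 1.17, 0.07, 0,0, 33.64]
  [-3.16, 3.51, 0.07, 0,0, 33.64]
```

>>> apply_moves:
  series:
    - [-0.1,-0.9,0,0,0,6.8,0.05]
    - [-0.1,-1.9,0,0,0,13.5,0.05]
    - [-0.2,-2.8,0,0,0,20.2,0.05]
    - [-0.2,-3.8,0,0,0,27,0.05]
    - [-0.3,-4.7,0,0,0,33.6,0.05]

```text
time: 30.43
position: [0.4579, -0.0944, 0.0803]
tool_rot: [0.394, 0.919, 0.0, -0.001]
ft_force: [0.1, -0.9, -0.4]
grip_width: 0.0098
```

>>> apply_moves:
  series:
    - [-0.6,-0.8,0,0,0,6.8,0.05]
    - [-1.1,-1.5,0,0,0,13.5,0.05]
    - [-1.7,-2.3,0,0,0,20.2,0.05]
    - [-2.3,-3,0,0,0,27,0.05]
    - [-2.8,-3.8,0,0,0,33.6,0.05]

```text
time: 30.85
position: [0.4503, -0.141, 0.0802]
tool_rot: [0.643, 0.766, 0.0, -0.0]
ft_force: [0.7, 0.4, 0.4]
grip_width: 0.0095
```

>>> apply_moves:
  series:
    - [-0.9,-0.3,0,0,0,6.8,0.05]
    - [-1.8,-0.6,0,0,0,13.5,0.05]
    - [-2.7,-0.9,0,0,0,20.2,0.05]
    - [-3.6,-1.2,0,0,0,27,0.05]
    - [-4.5,-1.6,0,0,0,33.6,0.05]

```text
time: 31.27
position: [0.4425, -0.1881, 0.0802]
tool_rot: [0.837, 0.547, -0.0, -0.0]
ft_force: [0.6, 0.1, -0.7]
grip_width: 0.0092
```

>>> apply_moves:
  series:
    - [-0.9,0.2,0,0,0,6.8,0.05]
    - [-1.8,0.5,0,0,0,13.5,0.05]
    - [-2.7,0.7,0,0,0,20.2,0.05]
    - [-3.7,0.9,0,0,0,27,0.05]
    - [-4.6,1.2,0,0,0,33.7,0.05]

```text
time: 31.68
position: [0.435, -0.2349, 0.0802]
tool_rot: [0.96, 0.281, -0.0, -0.001]
ft_force: [0.3, 0.3, -0.6]
grip_width: 0.0093
```

>>> apply_moves:
  series:
    - [-0.6,0.7,0,0,0,6.8,0.05]
    - [-1.3,1.4,0,0,0,13.5,0.05]
    - [-1.9,2.1,0,0,0,20.2,0.05]
    - [-2.5,2.8,0,0,0,27,0.05]
    - [-3.2,3.5,0,0,0,33.7,0.05]

```text
time: 32.1
position: [0.4275, -0.2816, 0.0801]
tool_rot: [1.0, -0.009, -0.0, -0.001]
ft_force: [-0.7, 0.5, -0.1]
grip_width: 0.0094
```

>>> apply_moves:
  series:
    - [0,0,0,0,0,0,0.05]
    - [0,0,0,0,0,0,0.05]
    - [0,0,0,0,0,0,0.05]
    - [0,0,0,0,0,0,0.05]
    - [0,0,0,0,0,0,0.05]

```text
time: 32.52
position: [0.4277, -0.281, 0.0805]
tool_rot: [1.0, -0.005, -0.0, -0.0]
ft_force: [0.1, 1.0, -0.6]
grip_width: 0.0091
```

```bash
python3 - <<'E'
from h import *
s=slot(3)
see(("top","scene"));st(); go(s[0],s[1],.0268,-90.7)
E
```

```text
scene [299. 196.] 56 0.079 o [0.4625 0.0367] yaw -14.3
scene [236. 213.] 69 0.08 o [ 0.4247 -0.187 ] yaw -0.2
scene [223. 217.] 63 0.08 o [ 0.4232 -0.2322] yaw -2.6
scene [211. 217.] 44 0.055 o [ 0.4002 -0.2672] yaw -4.2
at [ 0.4279 -0.2813  0.0806] -90.64 [-0.   0.2 -0.5] 0.0098
  [0.19, -0.03, 5.38, 0,0, 0.06]
```

>>> apply_moves:
  series:
    - [0.2,0,2,0,0,0,0.05]
    - [0.2,0,4,0,0,0,0.05]
    - [0.2,0,5,0,0,0,0.05]
    - [0.2,0,5.4,0,0,0,0.05]
    - [0.2,0,5.4,0,0,0,0.05]

```text
time: 33.03
position: [0.4294, -0.2812, 0.0266]
tool_rot: [1.0, -0.006, -0.001, -0.001]
ft_force: [-0.4, 0.4, -0.2]
grip_width: 0.0092
```

>>> apply_moves:
  series:
    - [0,0,0,0,0,0,0.05]
    - [0,0,0,0,0,0,0.2]
    - [0,0,0,0,0,0,0.25]
    - [0,0,0,0,0,0,0.25]
    - [0,0,0,0,0,0,0.25]

```text
time: 33.45
position: [0.4299, -0.282, 0.0266]
tool_rot: [1.0, -0.006, 0.0, 0.0]
ft_force: [0.7, 0.1, 1.1]
grip_width: 0.0207
```

>>> apply_moves:
  series:
    - [0,0,-1.5,0,0,0,0.25]
    - [0,0,-3,0,0,0,0.25]
    - [0,0,-5,0,0,0,0.3]
    - [0,0,-7,0,0,0,0.5]
    - [0,0,-8,0,0,0,0.5]

```text
time: 33.87
position: [0.4305, -0.2825, 0.1085]
tool_rot: [1.0, -0.006, 0.001, 0.001]
ft_force: [0.2, 0.2, -0.1]
grip_width: 0.0328
```

```bash
python3 - <<'E'
from h import *
see(("top","scene"));st(); go(.4655,.032,.09,-104,n=2)
E
```

```text
scene [299. 196.] 54 0.079 o [0.4625 0.0365] yaw -14.3
scene [236. 213.] 70 0.08 o [ 0.4247 -0.1869] yaw -0.3
scene [223. 217.] 73 0.083 o [ 0.4223 -0.2322] yaw -1.9
scene [211. 223.] 68 0.078 o [ 0.4226 -0.2771] yaw -1.0
at [ 0.4308 -0.2827  0.1082] -90.71 [ 0.5 -0.5 -0.8] 0.0387
  [1.54, -15.76, 0.91, 0,0, 6.65]
  [-0.29, -15.83, 0.91, 0,0, 6.65]
```

>>> apply_moves:
  series:
    - [0.3,-3.2,0.2,0,0,1.3,0.5]
    - [0.6,-6.3,0.4,0,0,2.7,0.5]
    - [0.9,-9.5,0.5,0,0,4,0.5]
    - [1.2,-12.6,0.7,0,0,5.3,0.5]
    - [1.5,-15.8,0.9,0,0,6.7,0.5]

```text
time: 34.38
position: [0.4462, -0.1226, 0.0965]
tool_rot: [0.998, -0.066, -0.001, -0.0]
ft_force: [0.4, 0.7, 0.3]
grip_width: 0.0437
```

>>> apply_moves:
  series:
    - [-0.1,-3.2,0.2,0,0,1.3,0.5]
    - [-0.1,-6.3,0.4,0,0,2.7,0.5]
    - [-0.2,-9.5,0.5,0,0,4,0.5]
    - [-0.2,-12.6,0.7,0,0,5.3,0.5]
    - [-0.3,-15.8,0.9,0,0,6.7,0.5]

```text
time: 34.8
position: [0.4637, 0.0345, 0.0874]
tool_rot: [0.992, -0.124, -0.001, -0.0]
ft_force: [0.6, -1.0, 0.3]
grip_width: 0.0435
```

>>> apply_moves:
  series:
    - [0,0,0,0,0,0,0.5]
    - [0,0,0,0,0,0,0.5]
    - [0,0,0,0,0,0,0.5]
    - [0,0,0,0,0,0,0.5]

```text
time: 35.13
position: [0.4641, 0.0321, 0.0881]
tool_rot: [0.992, -0.123, -0.0, 0.0]
ft_force: [0.0, 0.0, 0.1]
grip_width: 0.0435
```

```bash
python3 - <<'E'
from h import *
see(("top","scene"));st(); go(.4655,.032,.0205,-104)
E
```

```text
top [235. 156.] 164 0.087 o [0.6109 0.0678] yaw -159.9
top [328. 220.] 140 0.078 o [ 0.4323 -0.1942] yaw -0.8
top [344. 221.] 132 0.081 o [ 0.4292 -0.2387] yaw -0.8
top [360. 221.] 139 0.08 o [ 0.4302 -0.2836] yaw -0.5
scene [299. 196.] 61 0.081 o [0.4633 0.0364] yaw -14.4
scene [236. 213.] 68 0.08 o [ 0.4247 -0.1873] yaw -0.3
scene [224. 218.] 65 0.079 o [ 0.4242 -0.2321] yaw -1.3
scene [211. 223.] 70 0.082 o [ 0.4244 -0.2773] yaw 0.2
at [0.4642 0.0318 0.0884] -104.23 [ 0.7 -0.   0.2] 0.0433
  [0.12, -0.05, 6.79, 0,0, -0.23]
```

>>> apply_moves:
  series:
    - [0.1,0,2.5,0,0,0,0.5]
    - [0.1,0,5,0,0,0,0.5]
    - [0.1,0,6.4,0,0,0,0.5]
    - [0.1,0,6.8,0,0,0,0.3]
    - [0.1,0,6.8,0,0,0,0.05]

```text
time: 35.65
position: [0.4648, 0.0319, 0.0202]
tool_rot: [0.992, -0.124, -0.001, -0.0]
ft_force: [-0.6, -0.3, 0.5]
grip_width: 0.0363
```

>>> apply_moves:
  series:
    - [0,0,0,0,0,0,0.05]
    - [0,0,0,0,0,0,0.05]
    - [0,0,0,0,0,0,0.05]
    - [0,0,0,0,0,0,0.05]
    - [0,0,0,0,0,0,0.05]

```text
time: 36.07
position: [0.4654, 0.0326, 0.0209]
tool_rot: [0.992, -0.123, 0.0, 0.0]
ft_force: [0.5, -0.9, 1.5]
grip_width: 0.0094
```

>>> apply_moves:
  series:
    - [0,0,0,0,0,0,0.05]
    - [0,0,0,0,0,0,0.05]
    - [0,0,0,0,0,0,0.05]
    - [0,0,0,0,0,0,0.05]

```text
time: 36.4
position: [0.4655, 0.0326, 0.0209]
tool_rot: [0.992, -0.123, 0.0, 0.0]
ft_force: [-0.6, -2.1, 5.3]
grip_width: 0.0094
```

>>> apply_moves:
  series:
    - [0,0,-1,0,0,0,0.05]
    - [0,0,-2.5,0,0,0,0.05]
    - [0,0,-4,0,0,0,0.05]
    - [0,0,-6,0,0,0,0.05]
    - [0,0,-6,0,0,0,0.05]

```text
time: 36.82
position: [0.4665, 0.0329, 0.0833]
tool_rot: [0.992, -0.123, 0.002, -0.0]
ft_force: [0.7, 0.3, 0.0]
grip_width: 0.0092
```

```bash
python3 - <<'E'
from h import *
st(); a=psi(robot.get_obs()); s=slot(2)
go(s[0],s[1],.08,a+13.5,n=2)
E
```

```text
at [0.4665 0.0329 0.0833] -104.1 [0.7 0.3 0. ] 0.0092
  [2.56, 17.86, 0.16, 0,0, -6.75]
  [0.44, 18.04, 0.16, 0,0, -6.75]
```

>>> apply_moves:
  series:
    - [0.5,3.6,0,0,0,-1.4,0.05]
    - [1,7.2,0,0,0,-2.7,0.05]
    - [1.5,10.7,0,0,0,-4.1,0.05]
    - [2,14.3,0,0,0,-5.4,0.05]
    - [2.6,17.9,0,0,0,-6.8,0.05]

```text
time: 37.23
position: [0.4458, -0.1481, 0.0803]
tool_rot: [0.998, -0.063, -0.001, -0.0]
ft_force: [0.4, -0.5, 0.1]
grip_width: 0.0095
```

>>> apply_moves:
  series:
    - [0.1,3.6,0,0,0,-1.4,0.05]
    - [0.2,7.2,0,0,0,-2.7,0.05]
    - [0.3,10.8,0,0,0,-4.1,0.05]
    - [0.4,14.4,0,0,0,-5.4,0.05]
    - [0.4,18,0,0,0,-6.8,0.05]

```text
time: 37.65
position: [0.4271, -0.3275, 0.0802]
tool_rot: [1.0, -0.004, -0.0, -0.001]
ft_force: [1.3, -0.3, 0.1]
grip_width: 0.0095
```

>>> apply_moves:
  series:
    - [0,0,0,0,0,0,0.05]
    - [0,0,0,0,0,0,0.05]
    - [0,0,0,0,0,0,0.05]
    - [0,0,0,0,0,0,0.05]
    - [0,0,0,0,0,0,0.05]

```text
time: 38.07
position: [0.4276, -0.3242, 0.0803]
tool_rot: [1.0, -0.004, -0.001, -0.001]
ft_force: [-0.4, -0.0, 0.6]
grip_width: 0.0095
```

```bash
python3 - <<'E'
from h import *
s=slot(2)
im=robot.camera("top"); 
cv2.imwrite("pics/t8.png",cv2.resize(im[125:195,200:280],None,fx=8,fy=8,interpolation=cv2.INTER_CUBIC)[:,:,::-1])
see(("top","scene"));st(); go(s[0],s[1],.0268,-90.7)
E
```

```text
scene [236. 213.] 68 0.08 o [ 0.4247 -0.1871] yaw 0.5
scene [223. 218.] 67 0.08 o [ 0.4235 -0.2324] yaw -1.2
scene [198. 222.] 48 0.058 o [ 0.4005 -0.3129] yaw -4.3
scene [211. 223.] 68 0.077 o [ 0.4234 -0.2771] yaw -0.8
at [ 0.428  -0.325   0.0805] -90.42 [-0.   0.4  0.7] 0.0098
  [0.12, 0.10, 5.37, 0,0, 0.28]
```

View pics/t8.png

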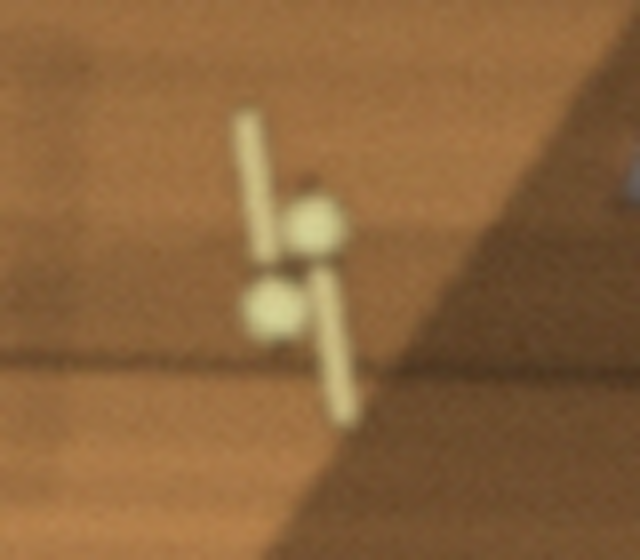

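>>> apply_moves:
  series:
    - [0.1,0.1,2,0,0,0.3,0.05]
    - [0.1,0.1,4,0,0,0.3,0.05]
    - [0.1,0.1,5,0,0,0.3,0.05]
    - [0.1,0.1,5.4,0,0,0.3,0.05]
    - [0.1,0.1,5.4,0,0,0.3,0.05]

```text
time: 38.63
position: [0.4286, -0.3264, 0.0267]
tool_rot: [1.0, -0.007, -0.0, -0.001]
ft_force: [-0.3, 0.3, 0.3]
grip_width: 0.0094
```

>>> apply_moves:
  series:
    - [0,0,0,0,0,0,0.05]
    - [0,0,0,0,0,0,0.2]
    - [0,0,0,0,0,0,0.25]
    - [0,0,0,0,0,0,0.25]
    - [0,0,0,0,0,0,0.25]

```text
time: 39.05
position: [0.4289, -0.3273, 0.0266]
tool_rot: [1.0, -0.007, 0.0, 0.0]
ft_force: [-0.0, 0.2, -0.8]
grip_width: 0.0205
```

>>> apply_moves:
  series:
    - [0,0,-1.5,0,0,0,0.25]
    - [0,0,-3,0,0,0,0.25]
    - [0,0,-5,0,0,0,0.3]
    - [0,0,-7,0,0,0,0.35]
    - [0,0,-8,0,0,0,0.35]

```text
time: 39.47
position: [0.4295, -0.328, 0.1085]
tool_rot: [1.0, -0.007, 0.001, 0.001]
ft_force: [1.4, 0.3, 0.5]
grip_width: 0.0287
```

```bash
python3 - <<'E'
from h import *
P=px2w("top",[(230.75,138.75),(234.4,163.75),(239.25,153),(243.25,178.5)],.005)[:,:2]
for t,h,k in((P[0],P[1],-.027),(P[3],P[2],0)):
    d=h-t; L=np.linalg.norm(d); d/=L; o=(t+.04*d+h-.03*d)/2; print("L70?",L.round(4),"o",o.round(4),"yaw",np.degrees(np.arctan2(d[1],d[0])).round(1),"grasp",(o+k*d).round(4))
    g=o+k*d
    if k: G,th=g,np.degrees(np.arctan2(d[1],d[0]))
st(); print("psi options",th+90,th-90)
ps=(th+90+180)%360-180; ps=ps if abs(ps+90)<90 else ps-180
print(ps); go(G[0],G[1],.09,ps)
E
```

```text
L70? 0.0713 o [0.6201 0.0741] yaw -170.2 grasp [0.6467 0.0787]
L70? 0.0726 o [0.5896 0.0504] yaw 10.4 grasp [0.5896 0.0504]
at [ 0.4295 -0.328   0.1085] -90.81 [1.4 0.3 0.5] 0.0287
psi options -80.17053455102993 -260.17053455102996
-80.17053455102993
  [7.05, -13.66, 0.62, 0,0, -3.55]
  [7.88, -13.19, 0.62, 0,0, -3.55]
  [8.68, -12.68, 0.62, 0,0, -3.55]
```

>>> apply_moves:
  series:
    - [1.4,-2.7,0.1,0,0,-0.7,0.35]
    - [2.8,-5.5,0.2,0,0,-1.4,0.35]
    - [4.2,-8.2,0.4,0,0,-2.1,0.35]
    - [5.6,-10.9,0.5,0,0,-2.8,0.35]
    - [7,-13.7,0.6,0,0,-3.5,0.35]

```text
time: 39.88
position: [0.5011, -0.1901, 0.1003]
tool_rot: [1.0, 0.023, -0.0, -0.0]
ft_force: [0.4, 0.0, 0.7]
grip_width: 0.0303
```

>>> apply_moves:
  series:
    - [1.6,-2.6,0.1,0,0,-0.7,0.35]
    - [3.2,-5.3,0.2,0,0,-1.4,0.35]
    - [4.7,-7.9,0.4,0,0,-2.1,0.35]
    - [6.3,-10.6,0.5,0,0,-2.8,0.35]
    - [7.9,-13.2,0.6,0,0,-3.6,0.35]

```text
time: 40.3
position: [0.5736, -0.054, 0.0941]
tool_rot: [0.998, 0.055, -0.0, -0.0]
ft_force: [-0.4, 0.5, -0.8]
grip_width: 0.0304
```

>>> apply_moves:
  series:
    - [1.7,-2.5,0.1,0,0,-0.7,0.35]
    - [3.5,-5.1,0.2,0,0,-1.4,0.35]
    - [5.2,-7.6,0.4,0,0,-2.1,0.35]
    - [6.9,-10.1,0.5,0,0,-2.8,0.35]
    - [8.7,-12.7,0.6,0,0,-3.6,0.35]

```text
time: 40.72
position: [0.646, 0.0815, 0.088]
tool_rot: [0.996, 0.087, -0.001, -0.0]
ft_force: [0.3, -0.2, -0.5]
grip_width: 0.0307
```

>>> apply_moves:
  series:
    - [0,0,0,0,0,0,0.35]
    - [0,0,0,0,0,0,0.35]
    - [0,0,0,0,0,0,0.35]
    - [0,0,0,0,0,0,0.35]
    - [0,0,0,0,0,0,0.35]

```text
time: 41.13
position: [0.6454, 0.0788, 0.0884]
tool_rot: [0.996, 0.085, -0.001, 0.0]
ft_force: [0.5, 0.4, 0.5]
grip_width: 0.0303
```

```bash
python3 - <<'E'
from h import *
see(("top","scene"));st(); go(.6467,.0787,.0205,-80.2)
im=robot.camera("scene"); print([(c.round().tolist(),int(a)) for c,a,p in blobs(im,PLO,PHI,20,300)])
print("pair px before was scene (322,217),(332,225) halves; expected", w2px("scene",[[.6467,.0787,.005],[.6201,.0741,.005],[.5896,.0504,.005]]).round(0).tolist())
E
```

```text
top [241. 168.] 65 0.051 o [0.5792 0.05  ] yaw -170.2
top [328. 220.] 139 0.078 o [ 0.4323 -0.1938] yaw -0.7
top [344. 221.] 139 0.081 o [ 0.4292 -0.2388] yaw -0.7
top [360. 221.] 133 0.081 o [ 0.4302 -0.2837] yaw -0.9
top [376. 222.] 143 0.08 o [ 0.4311 -0.3293] yaw -0.4
scene [236. 212.] 65 0.08 o [ 0.4247 -0.1871] yaw -0.5
scene [224. 218.] 66 0.08 o [ 0.4235 -0.2322] yaw -1.1
scene [211. 223.] 65 0.081 o [ 0.424  -0.2772] yaw -1.0
scene [198. 228.] 73 0.082 o [ 0.4231 -0.3226] yaw -0.1
at [0.6457 0.0789 0.0886] -80.21 [ 0.2  0.6 -0.5] 0.0304
  [0.10, 0.04, 6.81, 0,0, -0.01]
[([350.0, 32.0], 39), ([438.0, 37.0], 40), ([441.0, 53.0], 23), ([236.0, 212.0], 64), ([223.0, 218.0], 67), ([211.0, 223.0], 68), ([198.0, 228.0], 71), ([335.0, 226.0], 36), ([230.0, 263.0], 28), ([118.0, 324.0], 40)]
pair px before was scene (322,217),(332,225) halves; expected [[336.0, 230.0], [331.0, 224.0], [320.0, 220.0]]
```

>>> apply_moves:
  series:
    - [0.1,0,2.5,0,0,0,0.35]
    - [0.1,0,5,0,0,0,0.35]
    - [0.1,0,6,0,0,0,0.35]
    - [0.1,0,6.6,0,0,0,0.35]
    - [0.1,0,6.8,0,0,0,0.35]
  newtons: 30

```text
time: 41.7
position: [0.6464, 0.08, 0.0196]
tool_rot: [0.996, 0.086, -0.001, -0.0]
ft_force: [0.0, -0.0, 0.8]
grip_width: 0.0305
```

>>> apply_moves:
  series:
    - [0,0,0,0,0,0,0.2]
    - [0,0,0,0,0,0,0.05]
    - [0,0,0,0,0,0,0.05]
    - [0,0,0,0,0,0,0.05]
    - [0,0,0,0,0,0,0.05]

```text
time: 42.12
position: [0.6477, 0.0803, 0.0216]
tool_rot: [0.996, 0.086, 0.001, 0.0]
ft_force: [0.4, -0.3, 3.8]
grip_width: 0.0093
```

>>> apply_moves:
  series:
    - [0,0,0,0,0,0,0.05]
    - [0,0,0,0,0,0,0.05]
    - [0,0,0,0,0,0,0.05]
    - [0,0,0,0,0,0,0.05]

```text
time: 42.45
position: [0.6478, 0.0803, 0.0215]
tool_rot: [0.996, 0.086, 0.001, 0.0]
ft_force: [-0.6, 0.7, 5.5]
grip_width: 0.0094
```

>>> apply_moves:
  series:
    - [0,0,-0.6,0,0,0,0.05]
    - [0,0,-1.5,0,0,0,0.05]
    - [0,0,-3,0,0,0,0.05]
    - [0,0,-5,0,0,0,0.05]
    - [0,0,-6,0,0,0,0.05]

```text
time: 42.87
position: [0.6478, 0.0803, 0.0827]
tool_rot: [0.996, 0.086, 0.001, 0.0]
ft_force: [1.2, -1.7, 0.1]
grip_width: 0.0091
```

```bash
python3 - <<'E'
from h import *
st(); a=psi(robot.get_obs()); s=slot(1)
go(s[0]-.027,s[1],.085,a+169.5,n=5)
E
```

```text
at [0.6478 0.0803 0.0827] -80.11 [ 1.2 -1.7  0.1] 0.0091
  [-6.40, 8.05, -0.05, 0,0, -33.90]
  [-9.80, 3.11, -0.05, 0,0, -33.90]
  [-9.87, -2.89, -0.05, 0,0, -33.90]
  [-6.58, -7.90, -0.05, 0,0, -33.90]
  [-1.06, -10.23, -0.05, 0,0, -33.90]
```

>>> apply_moves:
  series:
    - [-1.3,1.6,0,0,0,-6.8,0.05]
    - [-2.6,3.2,0,0,0,-13.6,0.05]
    - [-3.8,4.8,0,0,0,-20.4,0.05]
    - [-5.1,6.4,0,0,0,-27.1,0.05]
    - [-6.4,8,0,0,0,-33.9,0.05]

```text
time: 43.28
position: [0.5972, -0.0102, 0.0809]
tool_rot: [0.927, 0.376, 0.0, 0.0]
ft_force: [-0.2, -0.4, 0.2]
grip_width: 0.0091
```

>>> apply_moves:
  series:
    - [-2,0.6,0,0,0,-6.8,0.05]
    - [-3.9,1.2,0,0,0,-13.6,0.05]
    - [-5.9,1.9,0,0,0,-20.4,0.05]
    - [-7.8,2.5,0,0,0,-27.1,0.05]
    - [-9.8,3.1,0,0,0,-33.9,0.05]

```text
time: 43.7
position: [0.548, -0.1005, 0.0809]
tool_rot: [0.777, 0.629, 0.0, 0.0]
ft_force: [0.5, -0.3, -0.4]
grip_width: 0.0094
```

>>> apply_moves:
  series:
    - [-2,-0.6,0,0,0,-6.8,0.05]
    - [-3.9,-1.2,0,0,0,-13.6,0.05]
    - [-5.9,-1.7,0,0,0,-20.4,0.05]
    - [-7.9,-2.3,0,0,0,-27.1,0.05]
    - [-9.9,-2.9,0,0,0,-33.9,0.05]

```text
time: 44.12
position: [0.4985, -0.1911, 0.0809]
tool_rot: [0.56, 0.829, 0.0, 0.0]
ft_force: [0.3, 0.1, -0.3]
grip_width: 0.0089
```

>>> apply_moves:
  series:
    - [-1.3,-1.6,0,0,0,-6.8,0.05]
    - [-2.6,-3.2,0,0,0,-13.6,0.05]
    - [-3.9,-4.7,0,0,0,-20.4,0.05]
    - [-5.3,-6.3,0,0,0,-27.1,0.05]
    - [-6.6,-7.9,0,0,0,-33.9,0.05]

```text
time: 44.53
position: [0.4494, -0.2817, 0.0809]
tool_rot: [0.294, 0.956, -0.0, 0.0]
ft_force: [0.3, -0.1, -0.1]
grip_width: 0.0093
```

>>> apply_moves:
  series:
    - [-0.2,-2,0,0,0,-6.8,0.05]
    - [-0.4,-4.1,0,0,0,-13.6,0.05]
    - [-0.6,-6.1,0,0,0,-20.4,0.05]
    - [-0.9,-8.2,0,0,0,-27.1,0.05]
    - [-1.1,-10.2,0,0,0,-33.9,0.05]

```text
time: 44.95
position: [0.4006, -0.3721, 0.0808]
tool_rot: [0.002, 1.0, -0.0, 0.0]
ft_force: [1.6, -0.9, 0.4]
grip_width: 0.0092
```

>>> apply_moves:
  series:
    - [0,0,0,0,0,0,0.05]
    - [0,0,0,0,0,0,0.05]
    - [0,0,0,0,0,0,0.05]
    - [0,0,0,0,0,0,0.05]
    - [0,0,0,0,0,0,0.05]

```text
time: 45.37
position: [0.4014, -0.3698, 0.0806]
tool_rot: [0.005, 1.0, 0.0, -0.0]
ft_force: [-1.1, 0.6, -0.2]
grip_width: 0.0094
```

```bash
python3 - <<'E'
from h import *
s=slot(1)
see(("top","scene"));st(); go(s[0]-.027,s[1],.0275,89.3)
shot("scene","s5",(160,180,260,260),7)
E
```

```text
top [240. 160.] 125 0.08 o [0.5916 0.0519] yaw 10.3
scene [236. 212.] 69 0.08 o [ 0.4247 -0.1869] yaw 0.2
scene [223. 217.] 73 0.08 o [ 0.4235 -0.2322] yaw -1.6
scene [323. 221.] 76 0.08 o [0.5892 0.0559] yaw 10.8
scene [184. 225.] 69 0.086 o [ 0.3884 -0.3607] yaw -1.9
scene [211. 222.] 68 0.08 o [ 0.4234 -0.2766] yaw 0.1
scene [198. 228.] 70 0.082 o [ 0.4232 -0.3231] yaw -1.7
at [ 0.4014 -0.3701  0.0806] 89.44 [-0.6  0.   0.5] 0.0093
  [-0.03, -0.09, 5.31, 0,0, 0.14]
```

View pics/s5.png

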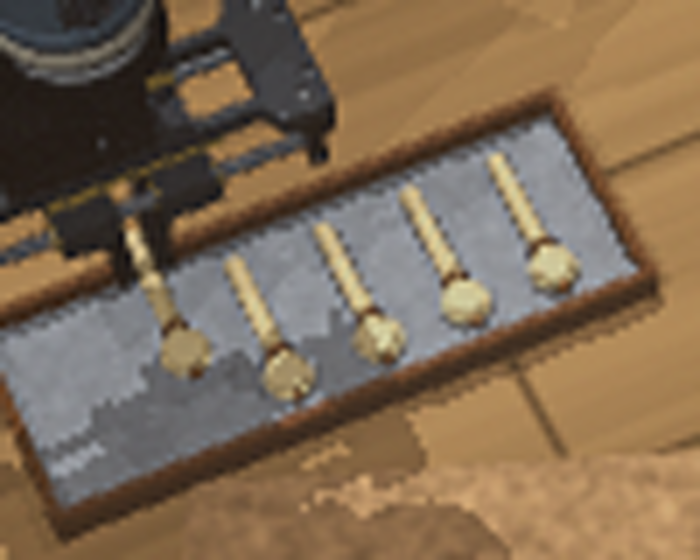

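>>> apply_moves:
  series:
    - [0,-0.1,2,0,0,0,0.05]
    - [0,-0.1,4,0,0,0,0.05]
    - [0,-0.1,5,0,0,0,0.05]
    - [0,-0.1,5.3,0,0,0,0.05]
    - [0,-0.1,5.3,0,0,0,0.05]

```text
time: 45.93
position: [0.4008, -0.3712, 0.0276]
tool_rot: [0.005, 1.0, 0.001, -0.001]
ft_force: [0.6, 0.0, 0.2]
grip_width: 0.0095
```

>>> apply_moves:
  series:
    - [0,0,0,0,0,0,0.05]
    - [0,0,0,0,0,0,0.2]
    - [0,0,0,0,0,0,0.25]
    - [0,0,0,0,0,0,0.25]
    - [0,0,0,0,0,0,0.25]

```text
time: 46.35
position: [0.4011, -0.3721, 0.0276]
tool_rot: [0.005, 1.0, -0.0, 0.0]
ft_force: [0.1, -0.5, 0.4]
grip_width: 0.0203
```

>>> apply_moves:
  series:
    - [0,0,-1.5,0,0,0,0.25]
    - [0,0,-3,0,0,0,0.25]
    - [0,0,-5,0,0,0,0.3]
    - [0,0,-7,0,0,0,0.5]
    - [0,0,-8,0,0,0,0.5]

```text
time: 46.77
position: [0.4017, -0.3728, 0.1095]
tool_rot: [0.005, 1.0, -0.001, 0.001]
ft_force: [-0.1, 0.4, 0.8]
grip_width: 0.0329
```

```bash
python3 - <<'E'
from h import *
see(("top","scene"));st(); go(.5905,.052,.09,100.4)
E
```

```text
top [240. 161.] 128 0.08 o [0.5916 0.0517] yaw 10.4
scene [236. 213.] 69 0.08 o [ 0.4247 -0.1872] yaw -0.3
scene [223. 217.] 72 0.083 o [ 0.4223 -0.2321] yaw -2.2
scene [323. 221.] 76 0.08 o [0.5892 0.0559] yaw 10.8
scene [211. 222.] 70 0.081 o [ 0.424  -0.2769] yaw -0.1
scene [198. 228.] 74 0.081 o [ 0.4239 -0.3229] yaw -2.6
scene [185. 233.] 73 0.081 o [ 0.4226 -0.3682] yaw -0.9
at [ 0.4019 -0.3731  0.1093] 89.39 [ 0.6 -0.3  0.1] 0.0388
  [-6.14, 14.24, 0.64, 0,0, -3.67]
  [-7.04, 13.81, 0.64, 0,0, -3.67]
  [-7.91, 13.34, 0.64, 0,0, -3.67]
```

>>> apply_moves:
  series:
    - [-1.2,2.8,0.1,0,0,-0.7,0.5]
    - [-2.5,5.7,0.2,0,0,-1.5,0.5]
    - [-3.7,8.5,0.4,0,0,-2.2,0.5]
    - [-4.9,11.4,0.5,0,0,-2.9,0.5]
    - [-6.1,14.2,0.6,0,0,-3.7,0.5]

```text
time: 47.28
position: [0.4632, -0.2289, 0.1002]
tool_rot: [-0.027, 1.0, 0.001, -0.001]
ft_force: [-0.1, -0.5, -0.2]
grip_width: 0.0436
```

>>> apply_moves:
  series:
    - [-1.4,2.8,0.1,0,0,-0.7,0.5]
    - [-2.8,5.5,0.2,0,0,-1.5,0.5]
    - [-4.2,8.3,0.4,0,0,-2.2,0.5]
    - [-5.6,11,0.5,0,0,-2.9,0.5]
    - [-7,13.8,0.6,0,0,-3.7,0.5]

```text
time: 47.7
position: [0.5257, -0.0875, 0.0942]
tool_rot: [-0.059, 0.998, 0.0, -0.001]
ft_force: [0.7, -0.6, -0.4]
grip_width: 0.0431
```

>>> apply_moves:
  series:
    - [-1.6,2.7,0.1,0,0,-0.7,0.5]
    - [-3.2,5.3,0.2,0,0,-1.5,0.5]
    - [-4.7,8,0.4,0,0,-2.2,0.5]
    - [-6.3,10.7,0.5,0,0,-2.9,0.5]
    - [-7.9,13.3,0.6,0,0,-3.7,0.5]

```text
time: 48.12
position: [0.5881, 0.0541, 0.0879]
tool_rot: [-0.092, 0.996, 0.0, -0.001]
ft_force: [-0.2, -0.2, -0.2]
grip_width: 0.0438
```

>>> apply_moves:
  series:
    - [0,0,0,0,0,0,0.5]
    - [0,0,0,0,0,0,0.5]
    - [0,0,0,0,0,0,0.5]
    - [0,0,0,0,0,0,0.5]
    - [0,0,0,0,0,0,0.5]

```text
time: 48.53
position: [0.5881, 0.0511, 0.0892]
tool_rot: [-0.091, 0.996, 0.0, -0.001]
ft_force: [0.3, 0.7, -0.2]
grip_width: 0.0437
```

```bash
python3 - <<'E'
from h import *
see(("top","scene"));st(); go(.591,.052,.0205,100.4)
E
```

```text
top [328. 220.] 138 0.083 o [ 0.4322 -0.1941] yaw -0.8
top [344. 221.] 140 0.08 o [ 0.4291 -0.2388] yaw -0.5
top [360. 221.] 142 0.081 o [ 0.4302 -0.2836] yaw -0.8
top [377. 222.] 144 0.083 o [ 0.4298 -0.3295] yaw -0.0
top [393. 222.] 148 0.081 o [ 0.4295 -0.374 ] yaw -0.4
scene [236. 212.] 64 0.08 o [ 0.4247 -0.1875] yaw -1.1
scene [224. 218.] 65 0.079 o [ 0.4242 -0.2321] yaw -1.3
scene [211. 223.] 65 0.081 o [ 0.424  -0.2772] yaw -0.8
scene [324. 222.] 66 0.079 o [0.5897 0.0556] yaw 11.2
scene [198. 228.] 72 0.082 o [ 0.4231 -0.3227] yaw -0.3
scene [185. 233.] 76 0.081 o [ 0.4227 -0.3681] yaw -0.3
at [0.5884 0.0512 0.0895] 100.38 [-0.2 -0.1  0.5] 0.0435
  [-0.27, 0.04, 6.90, 0,0, -0.02]
```

>>> apply_moves:
  series:
    - [-0.2,0,2.5,0,0,0,0.5]
    - [-0.2,0,5,0,0,0,0.5]
    - [-0.2,0,6.4,0,0,0,0.5]
    - [-0.2,0,6.9,0,0,0,0.3]
    - [-0.2,0,6.9,0,0,0,0.05]

```text
time: 49.05
position: [0.5903, 0.0519, 0.0204]
tool_rot: [-0.091, 0.996, 0.0, -0.001]
ft_force: [1.1, 0.1, 0.3]
grip_width: 0.0366
```

>>> apply_moves:
  series:
    - [0,0,0,0,0,0,0.05]
    - [0,0,0,0,0,0,0.05]
    - [0,0,0,0,0,0,0.05]
    - [0,0,0,0,0,0,0.05]
    - [0,0,0,0,0,0,0.05]

```text
time: 49.47
position: [0.5909, 0.0526, 0.0209]
tool_rot: [-0.091, 0.996, -0.0, 0.0]
ft_force: [0.0, -1.0, 1.7]
grip_width: 0.0091
```

>>> apply_moves:
  series:
    - [0,0,0,0,0,0,0.05]
    - [0,0,0,0,0,0,0.05]
    - [0,0,0,0,0,0,0.05]
    - [0,0,0,0,0,0,0.05]

```text
time: 49.8
position: [0.591, 0.0526, 0.0209]
tool_rot: [-0.091, 0.996, -0.0, 0.0]
ft_force: [-0.5, -1.4, 4.5]
grip_width: 0.0091
```

>>> apply_moves:
  series:
    - [0,0,-1,0,0,0,0.05]
    - [0,0,-2.5,0,0,0,0.05]
    - [0,0,-4,0,0,0,0.05]
    - [0,0,-6,0,0,0,0.05]
    - [0,0,-6,0,0,0,0.05]

```text
time: 50.22
position: [0.5929, 0.0527, 0.0841]
tool_rot: [-0.092, 0.996, -0.001, 0.003]
ft_force: [0.4, -0.3, 0.2]
grip_width: 0.0093
```

```bash
python3 - <<'E'
from h import *
st(); a=psi(robot.get_obs()); s=slot(0)
go(s[0],s[1],.082,a-11.1,n=3)
E
```

```text
at [0.5929 0.0527 0.0841] 100.5 [ 0.4 -0.3  0.2] 0.0093
  [8.25, -14.36, 0.07, 0,0, 3.70]
  [7.31, -14.86, 0.07, 0,0, 3.70]
  [6.33, -15.30, 0.07, 0,0, 3.70]
```

>>> apply_moves:
  series:
    - [1.6,-2.9,0,0,0,0.7,0.05]
    - [3.3,-5.7,0,0,0,1.5,0.05]
    - [4.9,-8.6,0,0,0,2.2,0.05]
    - [6.6,-11.5,0,0,0,3,0.05]
    - [8.2,-14.4,0,0,0,3.7,0.05]

```text
time: 50.63
position: [0.5352, -0.1047, 0.0802]
tool_rot: [-0.059, 0.998, 0.0, -0.0]
ft_force: [1.3, 0.6, -0.4]
grip_width: 0.0092
```

>>> apply_moves:
  series:
    - [1.5,-3,0,0,0,0.7,0.05]
    - [2.9,-5.9,0,0,0,1.5,0.05]
    - [4.4,-8.9,0,0,0,2.2,0.05]
    - [5.8,-11.9,0,0,0,3,0.05]
    - [7.3,-14.9,0,0,0,3.7,0.05]

```text
time: 51.05
position: [0.4806, -0.2616, 0.0802]
tool_rot: [-0.027, 1.0, 0.0, -0.0]
ft_force: [-0.1, -0.4, -0.6]
grip_width: 0.0095
```

>>> apply_moves:
  series:
    - [1.3,-3.1,0,0,0,0.7,0.05]
    - [2.5,-6.1,0,0,0,1.5,0.05]
    - [3.8,-9.2,0,0,0,2.2,0.05]
    - [5.1,-12.2,0,0,0,3,0.05]
    - [6.3,-15.3,0,0,0,3.7,0.05]

```text
time: 51.47
position: [0.4256, -0.4175, 0.08]
tool_rot: [0.006, 1.0, 0.001, -0.0]
ft_force: [1.1, -0.1, -0.3]
grip_width: 0.0097
```

>>> apply_moves:
  series:
    - [0,0,0,0,0,0,0.05]
    - [0,0,0,0,0,0,0.05]
    - [0,0,0,0,0,0,0.05]
    - [0,0,0,0,0,0,0.05]
    - [0,0,0,0,0,0,0.05]

```text
time: 51.88
position: [0.427, -0.4148, 0.0803]
tool_rot: [0.004, 1.0, 0.001, -0.0]
ft_force: [0.6, 0.2, 0.1]
grip_width: 0.0097
```

```bash
python3 - <<'E'
from h import *
s=slot(0)
see(("scene",));st(); go(s[0],s[1],.0268,89.3)
E
```

```text
scene [236. 213.] 72 0.08 o [ 0.4247 -0.1871] yaw -0.7
scene [223. 218.] 71 0.079 o [ 0.4242 -0.2323] yaw -2.0
scene [211. 223.] 73 0.082 o [ 0.4244 -0.2772] yaw 0.1
scene [198. 228.] 77 0.084 o [ 0.422  -0.3225] yaw -0.5
scene [185. 233.] 74 0.081 o [ 0.4226 -0.3682] yaw -1.0
at [ 0.4272 -0.415   0.0804] 89.5 [-0.1  0.4  0.6] 0.0093
  [-0.10, -0.10, 5.36, 0,0, 0.20]
```

Held and above the last slot. Lower, release, then withdraw to a parked pose near the robot's left.

>>> apply_moves:
  series:
    - [-0.1,0,2,0,0,0.2,0.05]
    - [-0.1,0,4,0,0,0.2,0.05]
    - [-0.1,0,5,0,0,0.2,0.05]
    - [-0.1,0,5.4,0,0,0.2,0.05]
    - [-0.1,0,5.4,0,0,0.2,0.05]

```text
time: 52.35
position: [0.4278, -0.4153, 0.027]
tool_rot: [0.007, 1.0, 0.001, -0.001]
ft_force: [-0.0, 0.2, 0.5]
grip_width: 0.0093
```

>>> apply_moves:
  series:
    - [0,0,0,0,0,0,0.05]
    - [0,0,0,0,0,0,0.2]
    - [0,0,0,0,0,0,0.25]
    - [0,0,0,0,0,0,0.25]
    - [0,0,0,0,0,0,0.25]

```text
time: 52.77
position: [0.4278, -0.4167, 0.0266]
tool_rot: [0.007, 1.0, -0.0, 0.0]
ft_force: [0.2, 0.4, -0.1]
grip_width: 0.0204
```

>>> apply_moves:
  series:
    - [0,0,-1.5,0,0,0,0.25]
    - [0,0,-3,0,0,0,0.25]
    - [0,0,-6,0,0,0,0.3]
    - [0,0,-10,0,0,0,0.3]
    - [0,0,-14,0,0,0,0.3]

```text
time: 53.18
position: [0.4271, -0.4158, 0.1669]
tool_rot: [0.007, 1.0, 0.001, -0.001]
ft_force: [0.4, -1.1, 0.7]
grip_width: 0.0258
```

>>> apply_moves:
  series:
    - [0,3.5,-1,0,0,0,0.3]
    - [0,7,-2,0,0,0,0.3]
    - [0,10.5,-3,0,0,0,0.3]
    - [0,14,-4,0,0,0,0.3]
    - [0,17.5,-5,0,0,0,0.3]

```text
time: 53.6
position: [0.4298, -0.2401, 0.2171]
tool_rot: [0.008, 1.0, 0.0, 0.0]
ft_force: [1.4, 0.7, 0.4]
grip_width: 0.026
```

>>> apply_moves:
  series:
    - [0,3.5,0,0,0,0,0.3]
    - [0,7,0,0,0,0,0.3]
    - [0,10.5,0,0,0,0,0.3]
    - [0,14,0,0,0,0,0.3]
    - [0,18,0,0,0,0,0.3]

```text
time: 54.02
position: [0.4329, -0.0607, 0.2168]
tool_rot: [0.008, 1.0, -0.0, 0.001]
ft_force: [0.6, 0.1, 0.0]
grip_width: 0.026
```

>>> apply_moves:
  series:
    - [0,3.5,0,0,0,0,0.3]
    - [0,7,0,0,0,0,0.3]
    - [0,10.5,0,0,0,0,0.3]
    - [0,14,0,0,0,0,0.3]
    - [0,18,0,0,0,0,0.3]

```text
time: 54.43
position: [0.4352, 0.1196, 0.2167]
tool_rot: [0.007, 1.0, -0.0, 0.0]
ft_force: [1.2, -0.1, 0.1]
grip_width: 0.0259
```

>>> apply_moves:
  series:
    - [0,0,0,0,0,0,0.3]
    - [0,0,0,0,0,0,0.3]
    - [0,0,0,0,0,0,0.3]
    - [0,0,0,0,0,0,0.3]
    - [0,0,0,0,0,0,0.3]

```text
time: 54.85
position: [0.4355, 0.117, 0.2165]
tool_rot: [0.008, 1.0, -0.0, -0.0]
ft_force: [0.4, -0.7, 0.6]
grip_width: 0.0256
```

```bash
python3 - <<'E'
from h import *
see(("top","scene"));st()
im=shot("top","t9",(270,80,500,260),3.3)
b=[p for c,a,p in blobs(im,(0,0,100),(179,60,255),30) if 310<c[0]<330 and 130<c[1]<155]
for p in b:
    p=p[p[:,0]>292]; w=px2w("top",p,.014)[:,:2]; v=cv2.fitLine(w.astype(np.float32),cv2.DIST_HUBER,0,.001,.001).ravel(); print("rod",v.round(4),np.degrees(np.arctan2(v[1],v[0])))
for c,a,p in blobs(im,(45,80,40),(85,255,255),300)+blobs(im,(0,0,20),(179,110,75),200):
    r=cv2.minAreaRect(px2w("top",p,.02)[:,:2].astype(np.float32)); print(c.round(),a,np.round(r[0],4),np.round(r[1],4),round(r[2],1))
E
```

```text
top [328. 219.] 142 0.078 o [ 0.4323 -0.1941] yaw -0.5
top [344. 221.] 139 0.081 o [ 0.4292 -0.2385] yaw -0.5
top [360. 221.] 152 0.081 o [ 0.4302 -0.2833] yaw -0.8
top [376. 222.] 149 0.083 o [ 0.4298 -0.3293] yaw -0.3
top [393. 222.] 147 0.081 o [ 0.4295 -0.374 ] yaw -0.9
top [409. 223.] 141 0.081 o [ 0.4278 -0.4184] yaw -0.8
scene [233. 208.] 32 0.05 o [ 0.4097 -0.1873] yaw -1.8
scene [223. 217.] 73 0.083 o [ 0.4223 -0.2322] yaw -2.0
scene [211. 223.] 72 0.08 o [ 0.4234 -0.2767] yaw -0.2
scene [198. 228.] 72 0.081 o [ 0.4238 -0.3226] yaw -0.3
scene [185. 233.] 75 0.083 o [ 0.4219 -0.3683] yaw -0.7
scene [172. 238.] 77 0.081 o [ 0.4211 -0.4123] yaw -0.4
at [0.4356 0.1171 0.2165] 89.04 [ 0.2  0.5 -0.7] 0.0257
rod [ 0.3831  0.9237  0.6511 -0.1861] 67.477005
[141.  94.] 638 [0.7802 0.3318] [0.0676 0.0986] 88.1
[454. 204.] 596 [ 0.4913 -0.5395] [0.0462 0.0993] 67.8
[91. 64.] 322 [0.8383 0.4762] [0.213  0.0502] 5.4
[147.  63.] 617 [0.8641 0.3299] [0.0568 0.1627] 7.8
[158. 110.] 1000 [0.7209 0.2821] [0.2005 0.1283] 38.9
[ 25. 124.] 360 [0.6654 0.6774] [0.1001 0.1832] 46.6
[ 91. 127.] 1393 [0.6782 0.4746] [0.2467 0.0675] 88.0
[173. 331.] 22886 [0.2162 0.2877] [0.6483 0.8089] 1.5
```

View pics/t9.png

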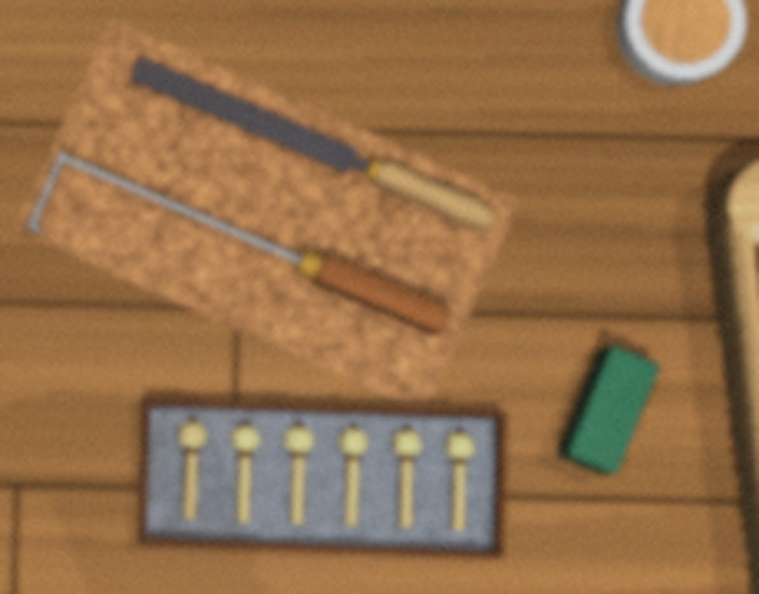

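```bash
python3 -c "
from rig import robot
print(robot.hand_in())"
```

```text
the job is handed in; nothing more can be done
None
```

The job is handed in. All six pegs are in the tray: one hook sweep drew out the two under the guard, and the other four were picked off the open bench.

- **Pegs:** the last top view shows six, lying along the tray's short way to within about 0.5°. They are 44–46 mm apart, not touching, with heads all on the far side (+x).
- **Hook:** it lies on the near half of the mat beside the file, handle at the same end. Its rod reads 67.5° before and after, moved by under 2 mm. I laid it back on the mat right after the sweep, before placing the pegs, because the gripper had to be free.
- **Compound bar:** within about 1 mm of where it was (0.4905, −0.5399 at first; 0.4913, −0.5395 at the end).
- **File and glue bottle:** the last picture shows the file lying where it did, but I did not measure it again. I did not look at the glue bottle after the start; the arm did not work near it.
- **Disagreements:** the scene camera reads the pegs about 6 mm off from the top camera, the same shift for every peg. My first grip on the hook closed too slowly and lifted away empty, so I gripped it again; during that, a fingertip pressed the bench at about 11 N.

I did not notice any grip slip or a peg being knocked aside. The robot clock stood at about 55 s at hand-in.

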